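Load the test strips and lock the conditioning pot

ROBOT

A 6-joint arm with a two-finger parallel gripper is mounted at the origin on the work surface. World frame = base frame: x ahead of the robot, y to its left, z up, the work surface at z = 0. Lengths are in m, angles in rad, forces in N, time in s.
With the tool pointing down it reaches from about 0.35 to 0.85 m from the base axis. Payload 8.1 kg.
Tool frame: the origin (TCP) lies at the centre of the arm's flange, where the gripper is bolted on; the fingertips stand 186 mm ahead of it and the grasp point (between the pads) lies 167 mm ahead of it; z points along the fingers, y is the line along which they close (so a half turn about z gives the same grasp; the last joint's range is limited). The gripper opens to 93 mm and grips with 3 to 60 N. Pads are 15 mm wide; open, the fingers measure 128 mm over their backs; the gripper's body (75 mm by 188 mm) begins 65 mm behind the grasp point.
Start: joints at [1.045, 0.13, 1.488, -0, 1.523, -0.085], TCP at [0.256, 0.543, 0.405] pointing down, gripper open.
Joint ranges: [-2.96, 2.96], [-0.89, 2.26], [0.02, 2.5], [-1.34, 4.48], [0, 2.73], [-2.66, 2.66]. Speed limits (rad/s): [2.39, 2.39, 2.79, 3.14, 3.14, 3.14].

INTERFACE

Orientations are given as a rotation vector (axis times angle).
In Python, from plant import robot gives the robot as it stands.
- The arm moves only by the tool apply_moves, never from a script. Its argument "series" is a list of rows, each a list of 2 entries, a list of its own where there are three numbers: the shift along the tool's x, y, z in mm, then the turn, a rotation vector about the tool's x, y, z in rad. A call has 1 to 12 rows; each row shifts and turns the commanded pose from where the row before left it, along the tool's axes as they then stand; what a row does not reach is not made up. A row lasts 1/12 s, in which the tool goes at most 41.7 mm and 7.16 degrees, less where a joint would pass 70% of its speed; a pose out of reach is approached as far as the arm can. A call is refused whole if a number of a shift passes 41.7 or a number of a turn 0.125, either way. A call with a gripper value outside its range is refused whole. "claw" is the opening, from 0 (shut) to 1 (fully open), set as the call begins (left out, the last holds). The fingers move at their own pace and stop on an object; "newtons" is the grip in N (left out, the last holds). Time passes only in rows, so rows that do not move let the fingers close. It gives the time, the measured TCP pose, the force, the opening and the grip force at its end, in the units of the state.
- robot.read_state(): the state, without advancing time (a new reading comes with each control period).
- robot.read_camera(name): name is "side" or "top"; returns (picture, depth): 420x560x3 uint8, blue, green, red; 420x560 float32, m along the optical axis (not along the pixel's ray), 0 where there is no reading.
- robot.calibration(name): a dict with "fx", "fy", "cx", "cy" (pixels), "D" ([k1, k2, p1, p2, k3] as OpenCV has them; the pictures are not rectified), "extrinsics" (4x4, takes a point from world to camera coordinates). Camera axes: x right, y down, z forward; pixel columns grow to the right and rows downward; lengths in m; the calibration is good to about 2 mm. A picture is of the moment at which its call begins. calibration takes no time and is no camera call.
- robot.close_job(): hands the job in; it is judged then, once.
The state is a dict: "t": time; "q": joint angles; "dq": joint speeds; "joint_torque": joint torques, N m; "tool_pos": TCP position; "orientation": TCP orientation; "force": force on the tool from outside, world axes, zero at the start; "wrist_torque": the same for the moment, N m; "opening": finger opening in m; "gripper_force": force on a finger pad.
Only numpy, scipy, OpenCV 4.12 (cv2) and the standard library are available. Lean on these libraries where they do the work, as an engineer would, in place of code of your own. Each camera call takes 0.05 s, during which the arm holds its last target. There are 200 camera calls.

TASK

Get the steel test strips ready for conditioning: unlock the round pot's lid (press, a quarter turn anticlockwise, lift off), set it aside, and lay every strip that is on the black breadboard inside the pot. Then fit the lid again with its two lugs through the slots, press it down and twist it a quarter turn clockwise until it is locked, leaving everything else on the bench where it is.

Things in the scene. Friction and masses are not known exactly. Their poses are not given: they have to be found in the camera images.
- board: Black breadboard, fixed, 260 (its x) x 300 (its y) mm, top face 42 mm above the bench; the strips lie on it. Origin: centre of its footprint, at bench level. Slab 12 mm thick on four feet set back 28 mm or more from the front edge; in front of and below the front edge is free space down to the bench.
- board_edge (a point): Middle of the board's front edge (the one nearest the robot), on the top face; the straight edge runs along the board's y, and the board lies on its +x side. Axes as the board's.
- pot: Round aluminium pot, open at the top, fixed to the bench. Outer radius 69 mm, inside radius 62 mm, inner floor at z = 6 mm. Origin: centre of its underside, z up. The lid's lugs drop through the slots of its mouth, are pressed below the ledge, then turned 90 degrees clockwise seen from above to end stops; there the spring holds them up against the ledge. Unlock the other way. Half a turn gives the same fit.
- pot_mouth (a point): Centre of the mouth, 57 mm above the pot's origin. A steel ledge 5 mm thick (z = 52 to 57 mm in the pot) runs round the mouth and leaves an opening of radius 52 mm, with two slots 28 mm wide cut through it out to the wall, on the pot's +x and -x sides.
- pot_slot (a point): Middle of the slot on the pot's +x side, at the top of the ledge, 57 mm from the axis; the other slot is opposite.
- pot_lock (a point): On the pot's -y side, under the ledge: where the lug from the +x slot ends when locked, 57 mm from the axis; the other lug ends opposite, at +y.
- seal (a joint): Sprung black seal ring on top of the pot's wall (radius 61 to 68 mm): how far it is pressed down, 0 to 0.008 m. At 0 its top is 65 mm above the pot's origin. The lid's cap rests on it. It pushes up with about 5 N at first and 9 N when fully down.
- lid: Lid, 240 to 360 g, locked on the pot at the start; on the bench it stands on its plug. Origin: centre of the plug's underside, z up. Plug radius 49, z = 0 to 18 mm; cap plate radius 69, z = 18 to 26 mm. Origin's height above the pot's origin: 53 mm with lugs on the ledge, 47 mm with lugs in the slots, cap on the ring, 39 mm pressed fully down, 43 mm locked and let go.
- lid_bar (a point): Middle of the lid's black grip bar, 39 mm above the lid's origin. The bar is 64 mm long along the lid's x, 16 mm wide, 26 mm tall (z = 26 to 52 mm in the lid).
- lid_lug (a point): Middle of one lug, on the lid's +x side, in line with the bar; the other is opposite. Lugs are 20 mm wide, reach out to radius 59 mm, z = 4 to 9 mm in the lid; the cap hides them from above, and black marks on the cap's rim show where they are.
- strip1: Flat steel test strip, 80 (its x) x 25 (its y) x 2.5 mm, 37 g; may be absent. Origin: centre of its underside. Too thin to pick up where it lies flat; slides when pressed lightly from above with shut fingertips and dragged. With an end sticking out about 33 mm over the board's front edge, that end can be gripped from above across the 25 mm width, with the fingertips reaching below it.
- strip2: Flat steel test strip, 80 (its x) x 25 (its y) x 2.5 mm, 37 g; may be absent. Origin: centre of its underside. Too thin to pick up where it lies flat; slides when pressed lightly from above with shut fingertips and dragged. With an end sticking out about 33 mm over the board's front edge, that end can be gripped from above across the 25 mm width, with the fingertips reaching below it.
- strip3: Flat steel test strip, 80 (its x) x 25 (its y) x 2.5 mm, 37 g; may be absent. Origin: centre of its underside. Too thin to pick up where it lies flat; slides when pressed lightly from above with shut fingertips and dragged. With an end sticking out about 33 mm over the board's front edge, that end can be gripped from above across the 25 mm width, with the fingertips reaching below it.
- strip4: Flat steel test strip, 80 (its x) x 25 (its y) x 2.5 mm, 37 g; may be absent. Origin: centre of its underside. Too thin to pick up where it lies flat; slides when pressed lightly from above with shut fingertips and dragged. With an end sticking out about 33 mm over the board's front edge, that end can be gripped from above across the 25 mm width, with the fingertips reaching below it.
- post1: Bystander: small steel post, diameter 19, 45 mm tall, on the board behind the strips. Origin: centre of its underside.
- loadcell: Bystander: aluminium load cell bar, 75 x 22 x 22 mm, on the board behind the strips. Origin: centre of its underside.
- micrometer: Bystander: micrometer head lying on the bench, about 90 mm long along its x, 20 mm high. Origin: below its middle.
- driver: Bystander: screwdriver lying on the bench, 170 mm long along its x, handle to -x. Origin: on its axis, near the middle.
- tin: Bystander: small white jar, 60 mm across, 60 mm tall. Origin: centre of its underside.
- bracket: Bystander: black angle bracket, 50 x 40 mm, 62 mm tall. Origin: centre of its base's underside.
Mind the look-alikes: they are no part of the job. Leave any brown or yellow look-alike of the lid alone.

How it is judged:
By the outcome, as a careful person would: the job done as asked, in the order asked, and still so for the second after the job is handed in, with the robot touching nothing.
Of strip1, strip2, strip3, strip4 only 2 to 4 are there at a start; the rules pass over those that are not, and their reading is None.
At some moment in a run one of lid may be knocked a few centimetres aside while the robot is not near it.
It also fails if it takes over 210 s, if anything falls off the work surface, if the arm or the gripper's body presses on something with over 40 N, if the wrist force passes 120 N, or if a joint passes its speed limit or range.

## Working session

There is one attempt and no reset: what is moved stays moved. The work goes in short steps, Python scripts to look and compute and a tool call to move; the robot and the scene stay as the last step left them, time stands still between calls to the robot, and variables do not carry over. Pictures are saved under pics/ and viewed, at most 14 in all, crops included, and the job is handed in when it is done.

Besides the shell and the picture viewer there is one more tool, called after "Request:" by a JSON object that holds its "fn" and its "kwargs". apply_moves: Moves the arm, as the interface text tells. Its arguments: {"type":"object","properties":{"series":{"type":"array"},"claw":{"type":"number"},"newtons":{"type":"number"}},"required":["series"]}

```bash
mkdir -p pics; ls; cat > h.py <<'E'
import numpy as np, cv2
from plant import robot
def snap(n):
    im,d=robot.read_camera(n); return im,d
def K(c): return np.array([[c["fx"],0,c["cx"]],[0,c["fy"],c["cy"]],[0,0,1.]])
def world(n,px,d=None,z=None):
    c=robot.calibration(n); T=np.array(c["extrinsics"]); px=np.array(px,float).reshape(-1,1,2)
    r=cv2.undistortPoints(px,K(c),np.array(c["D"],float)).reshape(-1,2)
    r=np.c_[r,np.ones(len(r))]; R=T[:3,:3]; o=-R.T@T[:3,3]; rw=r@R
    s=(z-o[2])/rw[:,2] if z is not None else np.asarray(d)
    return o+rw*np.reshape(s,(-1,1))
def cloud(n,d):
    v,u=np.mgrid[0:d.shape[0],0:d.shape[1]]
    P=world(n,np.c_[u.ravel(),v.ravel()],d.ravel()); P[d.ravel()==0]=np.nan
    return P.reshape(d.shape+(3,))
def pix(n,P):
    c=robot.calibration(n); T=np.array(c["extrinsics"])
    return cv2.projectPoints(np.array(P,float).reshape(-1,3),cv2.Rodrigues(T[:3,:3])[0],T[:3,3],K(c),np.array(c["D"],float))[0].reshape(-1,2)
def st():
    s=robot.read_state(); R=cv2.Rodrigues(np.array(s["orientation"]))[0]
    return s,np.array(s["tool_pos"]),R
E
python3 - <<'E'
from h import *
for n in("top","side"):
    im,d=snap(n); cv2.imwrite(f"pics/{n}0.png",im); np.save(f"{n}0.npy",d)
s,p,R=st(); print(s,R.round(3))
for n in("top","side"):
    c=robot.calibration(n);T=np.array(c["extrinsics"]);print(c["fx"],(-T[:3,:3].T@T[:3,3]).round(3))
E
```

```text
pics
{'t': 0.1, 'q': array([ 1.04458645e+00,  1.31122513e-01,  1.48916260e+00,  3.28044587e-05,
        1.52301571e+00, -8.53794408e-02]), 'dq': array([ 5.12460055e-04, -2.14629311e-03, -1.45844863e-05,  3.00561401e-03,
       -1.77975310e-03, -1.62386808e-03]), 'joint_torque': array([ 9.23673288e-04, -5.61345971e+01, -4.93094766e+01,  7.69947236e-02,
        2.93139671e-02,  3.79428252e-05]), 'tool_pos': array([0.25587495, 0.54247979, 0.40377434]), 'orientation': array([-6.86744477e-01, -3.06505348e+00,  2.54276159e-03]), 'force': array([-0.5060632 ,  0.3990001 , -0.07430621]), 'wrist_torque': array([ 0.01898008,  0.01540435, -0.01208575]), 'gripper_force': 0.0, 'opening': 0.09300732593861111} [[-0.904  0.427 -0.001]
 [ 0.427  0.904 -0.001]
 [ 0.    -0.002 -1.   ]]
410.28420418425117 [0.476 0.095 1.072]
408.52293583294534 [ 0.358 -0.752  0.68 ]
```

View pics/top0.png

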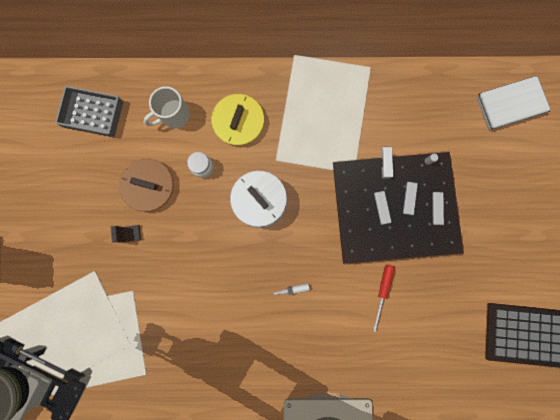

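View pics/side0.png

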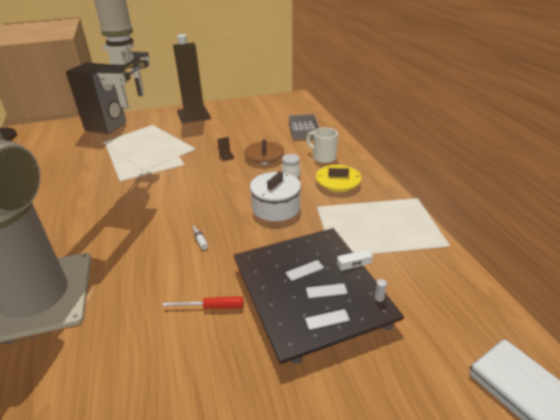

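The top view shows the white-lidded pot at (259,198). The board at (398,207) has 3 strips, at (383,208), (410,198) and (438,208). The load cell (388,162) and post (431,159) sit behind them. The lid look-alikes are the yellow one (238,120) and the brown one (146,185). Only the white/aluminium lid sits on the pot, so that is the one meant.

```bash
cat >> h.py <<'E'
def strips(im,d):
    P=cloud("top",d); g=im.min(2)
    m=((g>120)&(P[...,2]<0.056)&(P[...,2]>0.030)).astype(np.uint8); m[:, :325]=0; m[:,475:]=0; m[:140]=0;m[275:]=0
    cs,_=cv2.findContours(m,cv2.RETR_EXTERNAL,cv2.CHAIN_APPROX_NONE); out=[]
    for c in cs:
        if cv2.contourArea(c)<100: continue
        w=world("top",c.reshape(-1,2),z=0.0445)[:,:2]*1000
        (cx,cy),(a,b),t=cv2.minAreaRect(w.astype(np.float32))
        if a<b: a,b,t=b,a,t+90
        t=(t+90)%180-90
        out.append((round(cx),round(cy),round(a),round(b),round(t,1)))
    return out
E
python3 - <<'E'
from h import *
im=cv2.imread("pics/top0.png"); d=np.load("top0.npy"); P=cloud("top",d)
print("strips",strips(im,d))
print("bench z",np.nanmedian(P[330:350,200:220,2]),"board",np.nanmedian(P[235:250,370:390,2]))
# board corners
m=((im.max(2)<60)&(abs(P[...,2]-0.042)<0.012)).astype(np.uint8); m[:,:325]=0;m[:,475:]=0
m=cv2.morphologyEx(m,cv2.MORPH_CLOSE,np.ones((25,25)))
c=max(cv2.findContours(m,0,1)[0],key=cv2.contourArea)
w=world("top",c.reshape(-1,2),z=.042)[:,:2]*1000
r=cv2.minAreaRect(w.astype(np.float32)); print("board",r,cv2.boxPoints(r).round())
# lid
box=np.zeros(d.shape,bool); box[160:240,220:300]=1
g=im.min(2)
m=(box&(abs(P[...,2]-0.069)<0.006)&(g>120)).astype(np.uint8)
m=cv2.morphologyEx(m,cv2.MORPH_CLOSE,np.ones((15,15)))
c=max(cv2.findContours(m,0,1)[0],key=cv2.contourArea)
w=world("top",c.reshape(-1,2),z=.069)[:,:2]*1000
print("lid",cv2.minEnclosingCircle(w.astype(np.float32)), "med z",np.nanmedian(P[...,2][m>0]), cv2.fitEllipse(w.astype(np.float32)))
b=box&(P[...,2]>0.085); q=P[b]*1000
print("bar",cv2.minAreaRect(q[:,:2].astype(np.float32)),np.nanmedian(q[:,2]))
bk=(box&(im.max(2)<70)).astype(np.uint8)
for c in cv2.findContours(bk,0,1)[0]:
    a=cv2.contourArea(c); 
    if len(c)>2: print(a, world("top",c.reshape(-1,2).mean(0),z=.069).round(3), cv2.minAreaRect((world("top",c.reshape(-1,2),z=.095)[:,:2]*1000).astype(np.float32)))
cr=np.hstack([cv2.resize(im[155:245,215:305],(400,400)),cv2.resize(im[150:270,330:450],(400,400))]);cv2.imwrite("pics/crop1.png",cr)
E
```

```text
strips [(579, -281, 82, 25, -2.4), (581, -141, 81, 26, 11.0), (605, -211, 81, 26, -9.1)]
bench z 0.0006473682836140027 board 0.042684167243238536
board ((582.3736572265625, -178.02267456054688), (256.2496643066406, 298.2158508300781), 4.777502059936523) [[ 442.  -40.]
 [ 467. -337.]
 [ 722. -316.]
 [ 698.  -19.]]
lid ((600.7067260742188, 169.17227172851562), 69.22561645507812) med z 0.07415810235681775 ((600.6289672851562, 169.49203491210938), (134.95834350585938, 135.56045532226562), 145.79916381835938)
bar ((600.1852416992188, 168.9245147705078), (63.73115158081055, 15.848997116088867), 41.047691345214844) 99.5936690207323
2.5 [[0.584 0.152 0.069]] ((581.7330932617188, 150.03041076660156), (9.673629760742188, 7.19016695022583), 0.21798188984394073)
0.0 [[0.59  0.163 0.069]] ((586.577392578125, 160.83889770507812), (6.8296027183532715, 1.811981201171875e-05), 44.87355041503906)
0.5 [[0.598 0.161 0.069]] ((595.0274658203125, 159.66818237304688), (2.400125741958618, 2.417685031890869), 89.8368148803711)
0.5 [[0.629 0.189 0.069]] ((624.2132568359375, 186.31161499023438), (2.4087624549865723, 2.433713436126709), 89.8344955444336)
```

View pics/crop1.png

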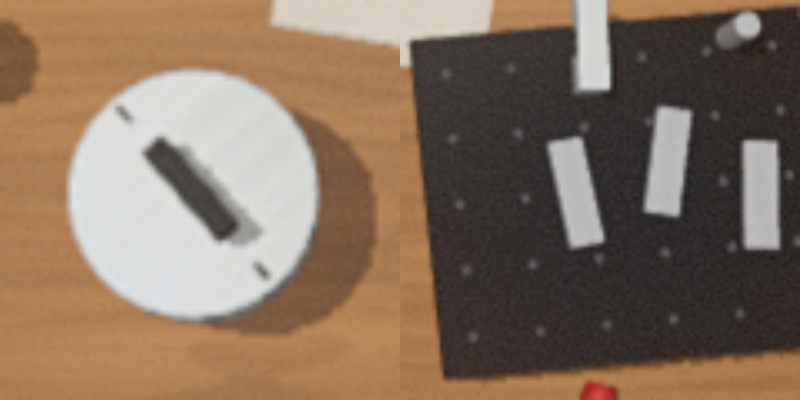

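The crop confirms the white lid: bar along ~41° with rim marks in line, and three strips clear of each other. The lid depth reads ~5 mm higher than expected, so I'll check it with the side camera.

```bash
python3 - <<'E'
from h import *
for n in("top","side"):
    d=np.load(n+"0.npy"); P=cloud(n,d)*1000
    near=lambda x,y,r: P[(np.hypot(P[...,0]-x,P[...,1]-y)<r)]
    for nm,(x,y) in dict(lid=(600,169),bench1=(600,60),bench2=(500,169),bench3=(480,60),board=(500,-150),strip=(605,-211)).items():
        z=near(x,y,62 if nm=="lid" else 8)[:,2]; print(n,nm,len(z),np.percentile(z,[5,30,50,70,98]).round(1))
# driver extents
im=cv2.imread("pics/top0.png");d=np.load("top0.npy");P=cloud("top",d)*1000
v,u=np.where((im[...,2]>130)&(im[...,1]<60)); m=(v>255); w=world("top",np.c_[u,v][m],z=.015)*1000; print("driver red",w.min(0).round(),w.max(0).round())
# tall things near pot
for nm,(u,v) in dict(jar=(200,164),cup=(167,110),brack=(125,234),yell=(238,120),load=(388,160),post=(431,159),mic=(295,290)).items(): print(nm,P[v,u].round())
E
```

```text
top lid 1986 [ 71.1  73.3  74.3  75.3 100.9]
top bench1 28 [-2.4  0.1  0.7  1.1  4.4]
top bench2 29 [-1.7  0.1  0.9  1.8  4.8]
top bench3 30 [-0.6  0.8  1.2  2.1  4.2]
top board 31 [40.  41.4 42.7 43.5 45.5]
top strip 31 [43.4 44.9 46.  46.6 50. ]
side lid 865 [ 73.   74.3  75.1  76.1 101.6]
side bench1 17 [-1.3 -0.   1.   1.9  2.4]
side bench2 15 [-0.2  0.9  1.4  1.7  3.3]
side bench3 20 [0.3 0.6 1.1 1.7 5. ]
side board 34 [42.1 43.  43.6 44.1 45.1]
side strip 34 [44.  45.  45.2 45.9 47.2]
driver red [ 356. -171.   15.] [ 436. -133.   15.]
jar [689. 317.  60.]
cup [848. 420.   7.]
brack [516. 515.  15.]
yell [806. 224.  50.]
load [ 697. -154.   64.]
post [ 695. -254.   86.]
mic [374.  79.  20.]
```

```bash
cat >> h.py <<'E'
def plan(x,y,tip,psi):
    """goal tip position in mm, finger-line angle deg; turn first, then shift in the turned tool axes. clearing tilt too"""
    s,p,R=st(); a=np.radians(psi)
    yt=np.array([np.cos(a),np.sin(a),0]); zt=np.array([0,0,-1.]); G=np.c_[np.cross(yt,zt),yt,zt]
    rv=cv2.Rodrigues(R.T@G)[0].ravel()
    dp=np.array([x,y,tip+186.])-p*1000
    print("t %.1f q6 %.2f turn %s shift after turn %s  F %s op %.1f g %.1f"%(s["t"],s["q"][5],rv.round(4),(G.T@dp).round(1),s["force"].round(1),s["opening"]*1000,s["gripper_force"]))
E
python3 -c "
from h import *
plan(600,169,130,-49)"
```

```text
t 0.1 q6 -0.09 turn [-1.3000e-03  1.6000e-03  1.9852e+00] shift after turn [ 14.7 507.6  87.8]  F [-0.5  0.4 -0.1] op 93.0 g 0.0
```

Request:
{"fn": "apply_moves", "kwargs": {"series": [[[0, 0, 0], [0, 0, 0.117]], [[0, 0, 0], [0, 0, 0.117]], [[0, 0, 0], [0, 0, 0.117]], [[0, 0, 0], [0, 0, 0.117]], [[0, 0, 0], [0, 0, 0.117]], [[0, 0, 0], [0, 0, 0.117]], [[0, 0, 0], [0, 0, 0.117]], [[0, 0, 0], [0, 0, 0.117]], [[0, 0, 0], [0, 0, 0.117]], [[0, 0, 0], [0, 0, 0.117]], [[0, 0, 0], [0, 0, 0.117]], [[0, 0, 0], [0, 0, 0.117]]], "claw": 0.6}}

```text
t: 1.1
tool_pos: [0.2559, 0.5425, 0.4041]
orientation: [2.509, 1.89, -0.002]
force: [0.7, 1.3, 0.3]
opening: 0.056
gripper_force: 0.0
```

Request:
{"fn": "apply_moves", "kwargs": {"series": [[[0, 0, 0], [0, 0, 0.117]], [[0, 0, 0], [0, 0, 0.117]], [[0, 0, 0], [0, 0, 0.117]], [[0, 0, 0], [0, 0, 0.117]], [[0, 0, 0], [0, 0, 0.113]], [[0, 34, 0], [0, 0, 0]], [[0, 34, 0], [0, 0, 0]], [[0, 34, 0], [0, 0, 0]], [[0, 34, 0], [0, 0, 0]], [[0, 34, 0], [0, 0, 0]], [[0, 34, 0], [0, 0, 0]], [[0, 34, 0], [0, 0, 0]]]}}

```text
t: 2.1
tool_pos: [0.4128, 0.3616, 0.4043]
orientation: [2.942, 1.101, -0.001]
force: [0.5, 0.2, 0.7]
opening: 0.0561
gripper_force: 0.0
```

Request:
{"fn": "apply_moves", "kwargs": {"series": [[[2, 34, 0], [0, 0, 0]], [[2, 34, 0], [0, 0, 0]], [[2, 34, 0], [0, 0, 0]], [[2, 34, 5], [0, 0, 0]], [[2, 34, 10], [0, 0, 0]], [[2, 34, 15], [0, 0, 0]], [[2, 34, 20], [0, 0, 0]], [[0, 20, 20], [0, 0, 0]], [[0, 8, 10], [0, 0, 0]], [[0, 0, 8], [0, 0, 0]], [[0, 0, 0], [0, 0, 0]], [[0, 0, 0], [0, 0, 0]]]}}

```text
t: 3.1
tool_pos: [0.5966, 0.1727, 0.3168]
orientation: [-2.941, -1.102, 0.001]
force: [0.5, 1.2, 0.8]
opening: 0.0557
gripper_force: 0.0
```

```bash
python3 -c "
from h import *
plan(600,169,77,-49)"
```

```text
t 3.1 q6 1.05 turn [-0.0008  0.0004  0.0012] shift after turn [ 0.2  5.  53.8]  F [0.5 1.2 0.8] op 55.7 g 0.0
```

Request:
{"fn": "apply_moves", "kwargs": {"series": [[[0, 5, 15], [0, 0, 0]], [[0, 0, 15], [0, 0, 0]], [[0, 0, 12], [0, 0, 0]], [[0, 0, 8], [0, 0, 0]], [[0, 0, 3], [0, 0, 0]], [[0, 0, 0], [0, 0, 0]], [[0, 0, 0], [0, 0, 0]]]}}

```text
t: 3.68
tool_pos: [0.6006, 0.1682, 0.2644]
orientation: [2.942, 1.101, 0.001]
force: [0.2, -1.1, 0.7]
opening: 0.0556
gripper_force: 0.0
```

Request:
{"fn": "apply_moves", "kwargs": {"series": [[[0, 0, 0], [0, 0, 0]], [[0, 0, 0], [0, 0, 0]], [[0, 0, 0], [0, 0, 0]], [[0, 0, 0], [0, 0, 0]], [[0, 0, 0], [0, 0, 0]], [[0, 0, 0], [0, 0, 0]], [[0, 0, 0], [0, 0, 0]], [[0, 0, 0], [0, 0, 0]]], "claw": 0, "newtons": 45}}

```text
t: 4.35
tool_pos: [0.6005, 0.1678, 0.2638]
orientation: [-2.942, -1.1, 0.0]
force: [-1.3, 1.1, 0.4]
opening: 0.0154
gripper_force: 45.0
```

Request:
{"fn": "apply_moves", "kwargs": {"series": [[[0, 0, 1.5], [0, 0, 0]], [[0, 0, 1.5], [0, 0, 0]], [[0, 0, 1], [0, 0, 0]], [[0, 0, 0], [0, 0, 0]], [[0, 0, 0], [0, 0, 0]]]}}

```text
t: 4.77
tool_pos: [0.6006, 0.1678, 0.2598]
orientation: [-2.942, -1.101, 0.0]
force: [-1.2, 0.9, 4.1]
opening: 0.0154
gripper_force: 45.0
```

Request:
{"fn": "apply_moves", "kwargs": {"series": [[[0, 0, 0], [0, 0, -0.1]], [[0, 0, 0], [0, 0, -0.1]], [[0, 0, 0], [0, 0, -0.1]], [[0, 0, 0], [0, 0, -0.1]]]}}

```text
t: 5.1
tool_pos: [0.6008, 0.1684, 0.2599]
orientation: [-2.661, -1.667, -0.003]
force: [0.6, 4.9, 2.1]
opening: 0.0198
gripper_force: 58.1
```

```bash
python3 -c "
from h import *
plan(600.6,167.8,74,41)
print(st()[0]['wrist_torque'])"
```

```text
t 5.1 q6 0.64 turn [ 0.0014 -0.0021 -1.1672] shift after turn [-0.3 -0.6 -0.1]  F [0.6 4.9 2.1] op 19.8 g 58.1
[ 0.78061298  0.02317154 -1.57704976]
```

The bar twisted in the grip, so the lid isn't turning freely. I'll undo the twist and press further to feel the bottom.

Request:
{"fn": "apply_moves", "kwargs": {"series": [[[0, 0, 0], [0, 0, 0.1]], [[0, 0, 0], [0, 0, 0.1]], [[0, 0, 0], [0, 0, 0.1]], [[0, 0, 0], [0, 0, 0.1]], [[0, 0, 0], [0, 0, 0]], [[0, 0, 0], [0, 0, 0]]]}}

```text
t: 5.6
tool_pos: [0.6008, 0.1677, 0.26]
orientation: [2.941, 1.105, 0.001]
force: [0.2, 0.3, 2.4]
opening: 0.0156
gripper_force: 44.8
```

Request:
{"fn": "apply_moves", "kwargs": {"series": [[[0, 0, 0.5], [0, 0, 0]], [[0, 0, 0.5], [0, 0, 0]], [[0, 0, 0], [0, 0, 0]], [[0, 0, 0], [0, 0, 0]]]}}

```text
t: 5.93
tool_pos: [0.6007, 0.1677, 0.2589]
orientation: [2.942, 1.102, 0.001]
force: [1.3, -1.4, 3.2]
opening: 0.0159
gripper_force: 44.8
```

Request:
{"fn": "apply_moves", "kwargs": {"series": [[[0, 0, 0.5], [0, 0, 0]], [[0, 0, 0.5], [0, 0, 0]], [[0, 0, 0], [0, 0, 0]], [[0, 0, 0], [0, 0, 0]]]}}

```text
t: 6.27
tool_pos: [0.6007, 0.1677, 0.2578]
orientation: [2.942, 1.101, 0.001]
force: [1.4, -0.3, 2.6]
opening: 0.016
gripper_force: 44.8
```

```bash
python3 - <<'E'
from h import *
im,d=snap("side"); P=cloud("side",d)*1000
cv2.imwrite("pics/s1.png",cv2.resize(im[140:240,220:340],(720,600)))
sel=P[175:205,255:300]; print(sel[::6,22].round(0)); 
u,v=pix("side",[[.53,.169,0],[.6,.1,0],[.6,.1,.0045]]).T; print(u,v)
E
```

```text
[[602. 153. 113.]
 [601. 152.  95.]
 [601. 154.  74.]
 [595. 132.  70.]
 [587. 105.  69.]]
[251.93134537 282.63665813 282.61080148] [210.47146564 220.05783092 218.7475354 ]
```

View pics/s1.png

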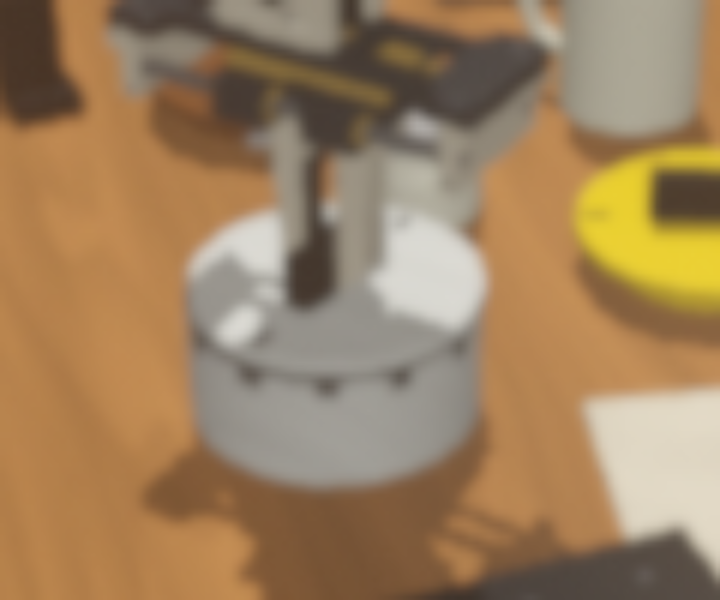

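The side view shows the fingers on the bar and the cap still sitting on the pot with a thin dark ring under it. I'll measure how far the cap has dropped.

```bash
python3 - <<'E'
from h import *
z0=cloud("side",np.load("side0.npy"))*1000
for k in range(1):
    im,d=snap("side"); P=cloud("side",d)*1000
    for nm,Q in(("before",z0),("now",P)):
        r=np.hypot(Q[...,0]-600,Q[...,1]-168); a=np.degrees(np.arctan2(Q[...,1]-168,Q[...,0]-600))
        m=(r<64)&(r>30)&(Q[...,2]<85)&(Q[...,2]>55)
        print(nm,m.sum(),np.median(Q[...,2][m]), [ (lo,round(float(np.median(Q[...,2][m&(a>lo)&(a<lo+60)])),1)) for lo in range(-180,180,60)])
E
```

```text
before 647 74.68114147688476 [(-180, 74.5), (-120, 74.7), (-60, 74.6), (0, 74.8), (60, 74.7), (120, 74.6)]
now 624 68.85649697523155 [(-180, 69.0), (-120, 68.7), (-60, 68.9), (0, 68.8), (60, 69.5), (120, 68.8)]
```

The cap came down the full 6 mm, so it started near the "lugs in slots" height, not locked. A gentle lift will show which.

Request:
{"fn": "apply_moves", "kwargs": {"series": [[[0, 0, -2], [0, 0, 0]], [[0, 0, -2], [0, 0, 0]], [[0, 0, -2], [0, 0, 0]], [[0, 0, 0], [0, 0, 0]], [[0, 0, 0], [0, 0, 0]]]}}

```text
t: 6.78
tool_pos: [0.6004, 0.1679, 0.2636]
orientation: [-2.942, -1.101, 0.001]
force: [-0.1, 0.3, 1.7]
opening: 0.0156
gripper_force: 44.8
```

Request:
{"fn": "apply_moves", "kwargs": {"series": [[[0, 0, -1], [0, 0, 0]], [[0, 0, -1], [0, 0, 0]], [[0, 0, 0], [0, 0, 0]], [[0, 0, 0], [0, 0, 0]]]}}

```text
t: 7.12
tool_pos: [0.6001, 0.1678, 0.2649]
orientation: [-2.942, -1.1, 0.003]
force: [0.9, 0.2, -3.2]
opening: 0.0156
gripper_force: 44.8
```

```bash
python3 - <<'E'
from h import *
im,d=snap("side"); Q=cloud("side",d)*1000
r=np.hypot(Q[...,0]-600,Q[...,1]-168)
m=(r<64)&(r>30)&(Q[...,2]<85)&(Q[...,2]>55)
print(np.median(Q[...,2][m]),st()[0]["joint_torque"].round(1)); plan(600,168,71.8,-49)
E
```

```text
75.69187927229703 [  0.  -63.4 -47.8   0.1  -0.1   0. ]
t 7.2 q6 1.05 turn [-0.0009  0.0012  0.0002] shift after turn [ 0.  -0.3  7.1]  F [-0.9 -0.2 -4.2] op 16.1 g 44.8
```

Request:
{"fn": "apply_moves", "kwargs": {"series": [[[0, 0, -1], [0, 0, 0]], [[0, 0, -1], [0, 0, 0]], [[0, 0, -1], [0, 0, 0]], [[0, 0, 0], [0, 0, 0]]]}}

```text
t: 7.5
tool_pos: [0.6007, 0.1678, 0.2691]
orientation: [2.943, 1.1, 0.001]
force: [-0.2, 0.3, -4.2]
opening: 0.0156
gripper_force: 44.8
```

```bash
python3 - <<'E'
from h import *
im,d=snap("side"); Q=cloud("side",d)*1000
r=np.hypot(Q[...,0]-600,Q[...,1]-168)
m=(r<64)&(r>30)&(Q[...,2]<85)&(Q[...,2]>55)
print(np.median(Q[...,2][m]),st()[0]["joint_torque"].round(1)); plan(600,168,71.8,-49)
E
```

```text
79.78201712323896 [  0.  -63.2 -47.8   0.1  -0.    0. ]
t 7.5 q6 1.05 turn [ 0.0002 -0.0003  0.0002] shift after turn [-0.3 -0.6 11.2]  F [-0.8 -0.8 -3. ] op 15.2 g 44.8
```

The lid came up with only its own weight (~3 N), so it was standing unlocked with the lugs in the slots. I'll set it aside at about (470, 330), which is free.

Request:
{"fn": "apply_moves", "kwargs": {"series": [[[0, 0, -5], [0, 0, 0]], [[0, 0, -10], [0, 0, 0]], [[0, 0, -15], [0, 0, 0]], [[0, 0, -20], [0, 0, 0]], [[0, 0, -20], [0, 0, 0]], [[0, 0, -10], [0, 0, 0]], [[1, -10, 0], [0, 0, 0]], [[1, -20, 0], [0, 0, 0]], [[1, -30, 0], [0, 0, 0]], [[1, -30, 0], [0, 0, 0]], [[1, -30, 0], [0, 0, 0]], [[1, -30, 0], [0, 0, 0]]]}}

```text
t: 8.55
tool_pos: [0.5049, 0.286, 0.3475]
orientation: [-2.942, -1.1, 0.003]
force: [-0.1, 1.2, -3.9]
opening: 0.0156
gripper_force: 44.8
```

Request:
{"fn": "apply_moves", "kwargs": {"series": [[[1, -30, 0], [0, 0, 0]], [[1, -20, 0], [0, 0, 0]], [[0, -8, 0], [0, 0, 0]], [[0, 0, 25], [0, 0, 0]], [[0, 0, 30], [0, 0, 0]], [[0, 0, 30], [0, 0, 0]], [[0, 0, 25], [0, 0, 0]], [[0, 0, 8], [0, 0, 0]], [[0, 0, 0], [0, 0, 0]], [[0, 0, 0], [0, 0, 0]]]}}

```text
t: 9.38
tool_pos: [0.4702, 0.3299, 0.231]
orientation: [2.942, 1.1, -0.001]
force: [0.2, 0.0, -2.6]
opening: 0.0158
gripper_force: 44.8
```

```bash
python3 - <<'E'
from h import *
plan(470,330,31,-49)
im,d=snap("top"); np.save("top1.npy",d); cv2.imwrite("pics/top1.png",np.hstack([cv2.resize(im[150:250,190:330],(560,400))])); cv2.imwrite("top1f.png",im)
E
```

```text
t 9.4 q6 1.38 turn [-0.      0.0005  0.    ] shift after turn [-0.1 -0.2 14. ]  F [ 0.2  0.  -2.6] op 15.8 g 44.8
```

View pics/top1.png

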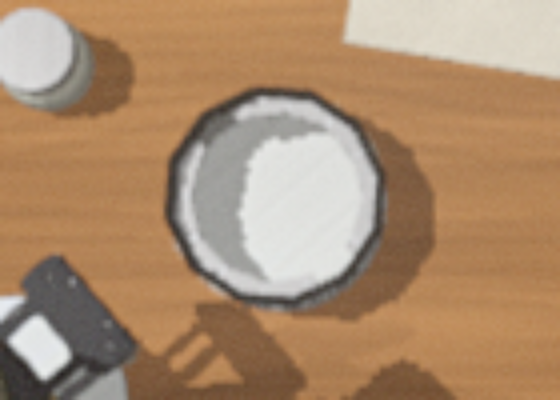

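The pot is open: ring centre at ~(277,197) in the crop, with a slot seemingly at the upper left (215,125). I'll set the lid down, back off, and measure the slots from depth.

Request:
{"fn": "apply_moves", "kwargs": {"series": [[[0, 0, 5], [0, 0, 0]], [[0, 0, 4], [0, 0, 0]], [[0, 0, 3], [0, 0, 0]], [[0, 0, 1.5], [0, 0, 0]], [[0, 0, 0], [0, 0, 0]]]}}

```text
t: 9.85
tool_pos: [0.4701, 0.33, 0.2171]
orientation: [2.942, 1.101, 0.0]
force: [0.3, 0.2, -3.9]
opening: 0.0155
gripper_force: 44.8
```

Request:
{"fn": "apply_moves", "kwargs": {"series": [[[0, 0, 0], [0, 0, 0]], [[0, 0, 0], [0, 0, 0]], [[0, 0, 0], [0, 0, 0]], [[0, 0, 0], [0, 0, 0]], [[0, 0, -10], [0, 0, 0]], [[0, 0, -25], [0, 0, 0]], [[0, 0, -30], [0, 0, 0]], [[0, 0, -30], [0, 0, 0]], [[0, 0, -30], [0, 0, 0]], [[0, 0, -20], [0, 0, 0]]], "claw": 0.6}}

```text
t: 10.68
tool_pos: [0.4705, 0.3302, 0.3669]
orientation: [-2.942, -1.1, -0.007]
force: [0.3, 0.3, 0.7]
opening: 0.0557
gripper_force: 0.0
```

```bash
python3 - <<'E'
from h import *
ims=[];ds=[]
for k in range(4):
    im,d=snap("top"); ims.append(im); ds.append(d)
d=np.median(ds,0).astype(np.float32); im=np.median(ims,0).astype(np.uint8); np.save("top2.npy",d); cv2.imwrite("top2f.png",im)
Q=cloud("top",d)*1000
r=np.hypot(Q[...,0]-600,Q[...,1]-169)
m=(r<72)
print("zhist",np.histogram(Q[...,2][m],bins=range(-4,84,4)))
# ring in image: dark
g=im.max(2); mm=(m&(g<75)).astype(np.uint8)
v,u=np.where(mm); w=world("top",np.c_[u,v],z=.065)[:,:2]*1000
A=np.c_[2*w,np.ones(len(w))]; s=np.linalg.lstsq(A,(w**2).sum(1),rcond=None)[0]; print("ring",s[:2],np.sqrt(s[2]+s[:2]@s[:2]),len(w))
# polar of ledge at z=57: brightness and depth, 57mm radius
c=s[:2]/1000
for a in range(0,360,10):
    t=np.radians(a); p=pix("top",[[c[0]+.0565*np.cos(t),c[1]+.0565*np.sin(t),.057]])[0].round().astype(int)
    print(a,g[p[1],p[0]],Q[p[1],p[0],2].round(),end=' | ')
cv2.imwrite("pics/top2.png",cv2.resize(im[165:235,225:295],(560,560),interpolation=cv2.INTER_CUBIC))
z=Q[...,2].copy(); L=np.hypot(Q[...,0]-470,Q[...,1]-330)<66
q=Q[L&(z>42)]; print("\nbar",cv2.minAreaRect(q[:,:2].astype(np.float32)),np.median(q[:,2]),"cap",np.median(z[L&(z<40)]))
plan(0,0,0,-49)
E
```

```text
zhist (array([  21,   82, 1160,  256,    6,    9,   10,    7,    9,    6,    8,
         11,    7,   12,   23,  479,   50,  397,   13,    0,    0]), array([-4,  0,  4,  8, 12, 16, 20, 24, 28, 32, 36, 40, 44, 48, 52, 56, 60,
       64, 68, 72, 76, 80]))
ring [600.9485212  168.87731009] 65.18728092538834 158
0 205 59.0 | 10 208 59.0 | 20 209 57.0 | 30 120 23.0 | 40 107 32.0 | 50 116 22.0 | 60 213 57.0 | 70 211 59.0 | 80 208 59.0 | 90 218 59.0 | 100 215 59.0 | 110 200 59.0 | 120 213 58.0 | 130 214 58.0 | 140 213 58.0 | 150 213 58.0 | 160 211 57.0 | 170 212 58.0 | 180 210 58.0 | 190 208 59.0 | 200 213 58.0 | 210 225 7.0 | 220 226 6.0 | 230 227 7.0 | 240 213 58.0 | 250 205 58.0 | 260 204 56.0 | 270 206 60.0 | 280 203 56.0 | 290 203 58.0 | 300 206 59.0 | 310 203 58.0 | 320 204 57.0 | 330 199 58.0 | 340 206 58.0 | 350 207 58.0 | 
bar ((471.2210388183594, 331.3914489746094), (123.34559631347656, 131.6453399658203), 51.11986541748047) 601.5110615790593 cap 26.9770102418998
t 10.9 q6 1.38 turn [ 0.0005 -0.0021  0.0002] shift after turn [-571.4  -59.4  177.5]  F [-0.2  0.5  0.3] op 56.0 g 0.0
```

View pics/top2.png

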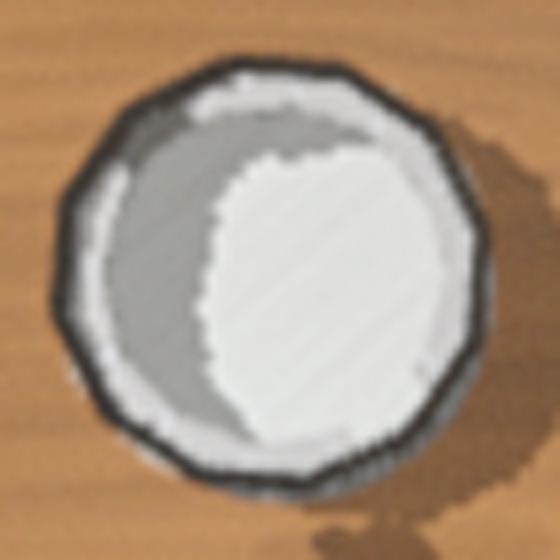

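Slots confirmed at ~41°/221°; pot centre (600.9, 168.9). The lid was indeed standing unlocked in the slots. On to the strips, with the driver height checked first because it lies close to one drag path.

```bash
python3 - <<'E'
from h import *
im=cv2.imread("top2f.png"); d=np.load("top2.npy"); Q=cloud("top",d)*1000
m=(Q[...,0]>330)&(Q[...,0]<440)&(Q[...,1]>-200)&(Q[...,1]<-100)&(Q[...,2]>8)
q=Q[m]; print("driver z max",np.percentile(q[:,2],95),q.min(0).round(),q.max(0).round())
print(strips(im,d))
plan(594,-282,65,-92.4)
E
```

```text
driver z max 27.35518998713039 [ 331. -192.   12.] [ 436. -130.  546.]
[(579, -281, 82, 25, -2.4), (581, -141, 81, 27, 10.5), (605, -211, 82, 26, -9.0)]
t 10.9 q6 1.38 turn [-4.000e-04 -2.200e-03  7.577e-01] shift after turn [149.3 606.3 112.5]  F [-0.2  0.5  0.3] op 56.0 g 0.0
```

Request:
{"fn": "apply_moves", "kwargs": {"series": [[[0, 0, 0], [0, 0, 0.11]], [[0, 0, 0], [0, 0, 0.11]], [[0, 0, 0], [0, 0, 0.11]], [[0, 0, 0], [0, 0, 0.11]], [[0, 0, 0], [0, 0, 0.11]], [[0, 0, 0], [0, 0, 0.11]], [[0, 0, 0], [0, 0, 0.098]], [[8, 30, 0], [0, 0, 0]], [[8, 36, 0], [0, 0, 0]], [[8, 36, 0], [0, 0, 0]], [[8, 36, 0], [0, 0, 0]], [[8, 36, 0], [0, 0, 0]]], "claw": 0, "newtons": 20}}

```text
t: 11.88
tool_pos: [0.502, 0.1528, 0.3603]
orientation: [3.14, -0.065, -0.005]
force: [0.8, 0.3, 1.0]
opening: 0.0006
gripper_force: 0.0
```

Request:
{"fn": "apply_moves", "kwargs": {"series": [[[9, 36, 0], [0, 0, 0]], [[9, 36, 0], [0, 0, 0]], [[9, 36, 0], [0, 0, 0]], [[9, 36, 0], [0, 0, 0]], [[9, 36, 0], [0, 0, 0]], [[9, 36, 0], [0, 0, 0]], [[9, 36, 0], [0, 0, 0]], [[9, 36, 0], [0, 0, 0]], [[9, 36, 0], [0, 0, 0]], [[9, 36, 0], [0, 0, 0]], [[9, 36, 0], [0, 0, 0]], [[10, 36, 0], [0, 0, 0]]]}}

```text
t: 12.88
tool_pos: [0.5928, -0.2834, 0.3599]
orientation: [-3.139, 0.067, 0.005]
force: [1.2, 0.6, 1.2]
opening: 0.0004
gripper_force: 0.0
```

Request:
{"fn": "apply_moves", "kwargs": {"series": [[[0, 0, 0], [0, 0, 0]], [[0, 0, 20], [0, 0, 0]], [[0, 0, 30], [0, 0, 0]], [[0, 0, 25], [0, 0, 0]], [[0, 0, 15], [0, 0, 0]], [[0, 0, 5], [0, 0, 0]], [[0, 0, 0], [0, 0, 0]], [[0, 0, 0], [0, 0, 0]]]}}

```text
t: 13.55
tool_pos: [0.5933, -0.2816, 0.2671]
orientation: [-3.14, 0.066, 0.001]
force: [-0.2, 0.8, 1.0]
opening: 0.0005
gripper_force: 0.0
```

```bash
python3 - <<'E'
from h import *
plan(594,-282,45,-92.4)
E
```

```text
t 13.6 q6 1.09 turn [-0.0004  0.0008 -0.0002] shift after turn [ 0.7  0.4 36.1]  F [-0.2  0.8  1. ] op 0.5 g 0.0
```

Request:
{"fn": "apply_moves", "kwargs": {"series": [[[0, 0, 15], [0, 0, 0]], [[0, 0, 12], [0, 0, 0]], [[0, 0, 6], [0, 0, 0]], [[0, 0, 3], [0, 0, 0]], [[0, 0, 0], [0, 0, 0]], [[0, 0, 0], [0, 0, 0]]]}}

```text
t: 14.05
tool_pos: [0.5933, -0.2817, 0.231]
orientation: [-3.141, 0.066, 0.0]
force: [-0.4, 0.0, -0.8]
opening: 0.0008
gripper_force: 0.0
```

Request:
{"fn": "apply_moves", "kwargs": {"series": [[[0, 0, 0.5], [0, 0, 0]], [[0, 0, 0], [0, 0, 0]], [[0, 0, 0], [0, 0, 0]]]}}

```text
t: 14.3
tool_pos: [0.5934, -0.2817, 0.2309]
orientation: [-3.141, 0.066, 0.0]
force: [-2.0, 1.7, 4.4]
opening: 0.0002
gripper_force: 2.3
```

Request:
{"fn": "apply_moves", "kwargs": {"series": [[[0, 0, 0.5], [0, 0, 0]], [[0, 0, 0], [0, 0, 0]], [[0, 0, 0], [0, 0, 0]]]}}

```text
t: 14.55
tool_pos: [0.5934, -0.2817, 0.2309]
orientation: [-3.141, 0.066, 0.0]
force: [-4.3, 2.8, 8.6]
opening: 0.0006
gripper_force: 4.0
```

Request:
{"fn": "apply_moves", "kwargs": {"series": [[[0, 0, 0.5], [0, 0, 0]], [[0, 0, 0], [0, 0, 0]], [[0, 0, 0], [0, 0, 0]]]}}

```text
t: 14.8
tool_pos: [0.5934, -0.2817, 0.2309]
orientation: [3.141, -0.066, -0.0]
force: [-5.7, 3.3, 11.2]
opening: 0.0007
gripper_force: 5.7
```

Request:
{"fn": "apply_moves", "kwargs": {"series": [[[0, 0, -0.5], [0, 0, 0]], [[-3, 0, 0], [0, 0, 0]], [[-6, 0, 0], [0, 0, 0]], [[-8, 0, 0], [0, 0, 0]], [[-8, 0, 0], [0, 0, 0]], [[-8, 0, 0], [0, 0, 0]], [[-8, 0, 0], [0, 0, 0]], [[-8, 0, 0], [0, 0, 0]], [[-8, 0, 0], [0, 0, 0]]]}}

```text
t: 15.55
tool_pos: [0.5359, -0.2796, 0.2309]
orientation: [3.14, -0.067, 0.003]
force: [3.9, 0.2, 6.0]
opening: 0.0003
gripper_force: 2.7
```

```bash
python3 - <<'E'
from h import *
im,d=snap("top"); print(strips(im,d)); plan(481,-277,45,-92.4); cv2.imwrite("pics/drag.png",cv2.resize(im[150:270,330:470],(700,600)))
E
```

```text
[(581, -141, 81, 26, 11.1), (604, -211, 81, 26, -9.3)]
t 15.6 q6 1.05 turn [ 0.0005 -0.0011 -0.0007] shift after turn [-54.1  -0.3  -0.1]  F [-1.4  0.6  7.3] op 0.4 g 3.5
```

View pics/drag.png

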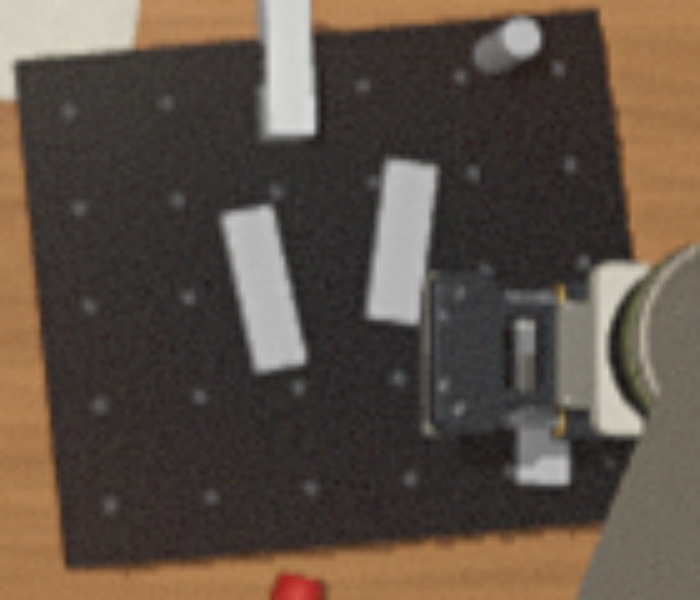

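The strip is following the fingers; its front end is visible below the gripper at (543,480). Continuing the drag.

Request:
{"fn": "apply_moves", "kwargs": {"series": [[[-6, 0, 0], [0, 0, 0]], [[-8, 0, 0], [0, 0, 0]], [[-8, 0, 0], [0, 0, 0]], [[-8, 0, 0], [0, 0, 0]], [[-8, 0, 0], [0, 0, 0]], [[-8, 0, 0], [0, 0, 0]], [[-8, 0, 0], [0, 0, 0]], [[0, 0, 0], [0, 0, 0]], [[0, 0, 0], [0, 0, 0]], [[0, 0, -5], [0, 0, 0]], [[0, 0, -20], [0, 0, 0]], [[0, 0, -30], [0, 0, 0]]]}}

```text
t: 16.6
tool_pos: [0.48, -0.2759, 0.2814]
orientation: [-3.136, 0.067, 0.012]
force: [-0.2, -0.8, -0.3]
opening: 0.0008
gripper_force: 0.0
```

Request:
{"fn": "apply_moves", "kwargs": {"series": [[[20, 0, -30], [0, 0, 0]], [[40, 0, 0], [0, 0, 0]], [[40, 0, 0], [0, 0, 0]], [[40, 0, 0], [0, 0, 0]], [[40, 0, 0], [0, 0, 0]], [[0, 0, 0], [0, 0, 0]]], "claw": 0.45}}

```text
t: 17.1
tool_pos: [0.6662, -0.2838, 0.3095]
orientation: [-3.138, 0.063, 0.007]
force: [-0.7, -0.7, -1.7]
opening: 0.0362
gripper_force: 0.0
```

```bash
cat >> h.py <<'E'
def edge(y): return 452.7-0.084*(y+188.5)
def info(y0):
    im,d=snap("top"); cv2.imwrite("last.png",im); S=strips(im,d)
    for s in S: 
        th=np.radians(s[4]); f=np.array(s[:2])-40*np.array([np.cos(th),np.sin(th)])
        print(s,"front end",f.round(),"overhang",round(edge(f[1])-f[0]))
    return S
E
python3 - <<'E'
from h import *
info(0); plan(446,-276,60,-92.4)
E
```

```text
(471, -276, 79, 25, -2.5) front end [ 431. -274.] overhang 29
(581, -141, 81, 26, 11.0) front end [ 542. -149.] overhang -92
(604, -211, 81, 26, -9.0) front end [ 564. -205.] overhang -110
t 17.1 q6 1.14 turn [-0.0029  0.0062  0.0015] shift after turn [-217.9    1.2   64.1]  F [-1.2  0.3 -0.5] op 39.2 g 0.0
```

Request:
{"fn": "apply_moves", "kwargs": {"series": [[[-30, 0, 0], [0, 0, 0]], [[-40, 0, 0], [0, 0, 0]], [[-40, 0, 0], [0, 0, 0]], [[-40, 0, 0], [0, 0, 0]], [[-40, 0, 0], [0, 0, 0]], [[-25, 1, 0], [0, 0, 0]], [[-5, 1, 0], [0, 0, 0]], [[0, 0, 0], [0, 0, 0]], [[0, 0, 20], [0, 0, 0]], [[0, 0, 20], [0, 0, 0]], [[0, 0, 0], [0, 0, 0]], [[0, 0, 0], [0, 0, 0]]]}}

```text
t: 18.15
tool_pos: [0.4422, -0.2769, 0.2743]
orientation: [-3.139, 0.066, 0.004]
force: [-0.2, -0.2, -0.1]
opening: 0.0419
gripper_force: 0.0
```

```bash
python3 - <<'E'
from h import *
plan(443.5,-275,34,-92.4)
E
```

```text
t 18.1 q6 0.96 turn [-0.0017  0.0024 -0.0001] shift after turn [ 1.2 -1.9 54.3]  F [-0.2 -0.2 -0.1] op 41.9 g 0.0
```

Request:
{"fn": "apply_moves", "kwargs": {"series": [[[1.2, -2, 15], [0, 0, 0]], [[0, 0, 18], [0, 0, 0]], [[0, 0, 13], [0, 0, 0]], [[0, 0, 8], [0, 0, 0]], [[0, 0, 0], [0, 0, 0]], [[0, 0, 0], [0, 0, 0]]]}}

```text
t: 18.65
tool_pos: [0.4441, -0.2756, 0.2219]
orientation: [3.141, -0.066, 0.0]
force: [-0.6, 0.3, 0.7]
opening: 0.0416
gripper_force: 0.0
```

Request:
{"fn": "apply_moves", "kwargs": {"series": [[[0, 0, 0], [0, 0, 0]], [[0, 0, 0], [0, 0, 0]], [[0, 0, 0], [0, 0, 0]], [[0, 0, 0], [0, 0, 0]], [[0, 0, 0], [0, 0, 0]], [[0, 0, -5], [0, 0, 0]], [[0, 0, -10], [0, 0, 0]], [[0, 0, -20], [0, 0, 0]], [[0, 0, -30], [0, 0, 0]], [[0, 0, -30], [0, 0, 0]], [[0, 0, 0], [0, 0, 0]]], "claw": 0, "newtons": 35}}

```text
t: 19.57
tool_pos: [0.4454, -0.2767, 0.324]
orientation: [3.135, -0.066, 0.013]
force: [0.7, -1.2, 0.5]
opening: 0.0237
gripper_force: 35.0
```

```bash
python3 - <<'E'
from h import *
info(0)
# strip in gripper ahead (tool x) of pot centre: gripper at centre - 20*toolx
a=np.radians(-92.4); tx=np.array([-np.sin(a),np.cos(a)]); g=np.array([601,169])-20*tx; print(g); plan(g[0],g[1],115,-92.4)
im,d=snap("side"); cv2.imwrite("pics/held.png",im[200:410,150:430])
E
```

```text
(581, -141, 81, 26, 11.0) front end [ 542. -149.] overhang -92
(605, -211, 81, 26, -9.1) front end [ 566. -205.] overhang -111
[581.0175434  169.83751307]
t 19.6 q6 0.96 turn [ 0.0046 -0.0065 -0.0003] shift after turn [ 117.3 -451.5   20.3]  F [0.4 0.  0.7] op 23.3 g 35.0
```

View pics/held.png

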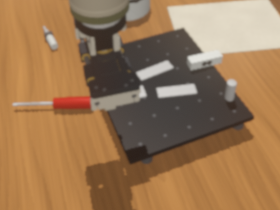

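Request:
{"fn": "apply_moves", "kwargs": {"series": [[[5, -15, 0], [0, 0, 0]], [[9, -30, 0], [0, 0, 0]], [[9, -37, 0], [0, 0, 0]], [[9, -37, 0], [0, 0, 0]], [[10, -37, 0], [0, 0, 0]], [[10, -37, 0], [0, 0, 0]], [[10, -37, 0], [0, 0, 0]], [[10, -37, 0], [0, 0, 0]], [[10, -37, 0], [0, 0, 0]], [[10, -37, 0], [0, 0, 0]], [[10, -37, 0], [0, 0, 0]], [[8, -37, 0], [0, 0, 0]]]}}

```text
t: 20.67
tool_pos: [0.5708, 0.1364, 0.3146]
orientation: [3.14, -0.066, -0.004]
force: [1.2, -0.6, -0.0]
opening: 0.0236
gripper_force: 35.0
```

Request:
{"fn": "apply_moves", "kwargs": {"series": [[[7, -30, 0], [0, 0, 0]], [[0, -6, 0], [0, 0, 0]], [[0, 0, 0], [0, 0, 0]], [[0, 0, 0], [0, 0, 0]], [[0, 0, 0], [0, 0, 0]]]}}

```text
t: 21.08
tool_pos: [0.5792, 0.1689, 0.3154]
orientation: [3.14, -0.068, -0.003]
force: [-0.2, -0.3, -0.5]
opening: 0.0236
gripper_force: 35.0
```

```bash
python3 - <<'E'
from h import *
a=np.radians(-92.4); tx=np.array([-np.sin(a),np.cos(a)]); g=np.array([601,169])-20*tx; print(g); plan(g[0],g[1],12,-92.4)
im,d=snap("side"); cv2.imwrite("pics/held2.png",cv2.resize(im[100:250,200:380],(720,600)))
E
```

```text
[581.0175434  169.83751307]
t 21.1 q6 1.81 turn [ 0.001   0.0016 -0.0012] shift after turn [  1.7  -1.  117.4]  F [-0.2 -0.3 -0.5] op 23.6 g 35.0
```

View pics/held2.png

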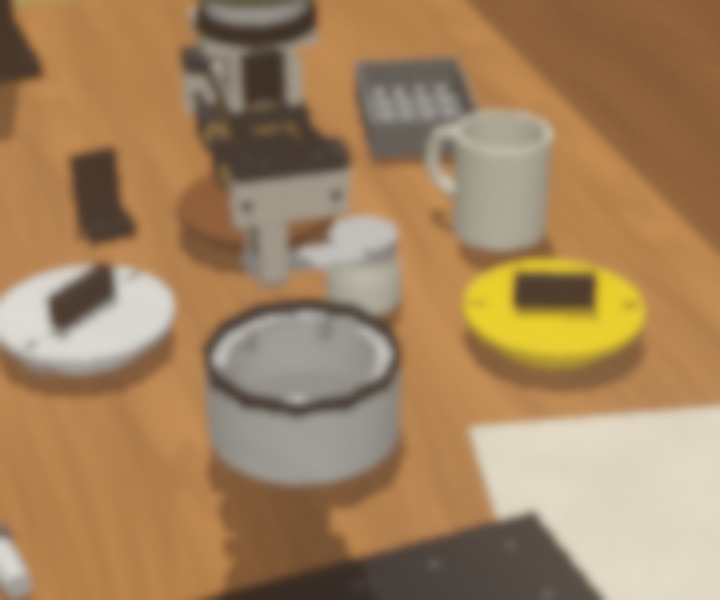

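The strip is held level at (330,255) above the pot, and the white lid lies at the left (90,315). Lowering and releasing.

Request:
{"fn": "apply_moves", "kwargs": {"series": [[[1.7, -1, 20], [0, 0, 0]], [[0, 0, 25], [0, 0, 0]], [[0, 0, 20], [0, 0, 0]], [[0, 0, 20], [0, 0, 0]], [[0, 0, 15], [0, 0, 0]], [[0, 0, 10], [0, 0, 0]], [[0, 0, 6], [0, 0, 0]], [[0, 0, 0], [0, 0, 0]], [[0, 0, 0], [0, 0, 0]]]}}

```text
t: 21.88
tool_pos: [0.5817, 0.1707, 0.2008]
orientation: [-3.141, 0.067, -0.001]
force: [-0.4, 0.4, -0.6]
opening: 0.0237
gripper_force: 35.0
```

Request:
{"fn": "apply_moves", "kwargs": {"series": [[[0, 0, 0], [0, 0, 0]], [[0, 0, 0], [0, 0, 0]], [[0, 0, 0], [0, 0, 0]], [[0, 0, -10], [0, 0, 0]], [[0, 0, -20], [0, 0, 0]], [[0, 0, -30], [0, 0, 0]], [[0, 0, -30], [0, 0, 0]], [[0, 0, -30], [0, 0, 0]], [[0, 0, -10], [0, 0, 0]]], "claw": 0.36}}

```text
t: 22.63
tool_pos: [0.5827, 0.1715, 0.3372]
orientation: [-3.139, 0.066, -0.013]
force: [-0.4, -0.7, 0.8]
opening: 0.0337
gripper_force: 0.0
```

```bash
python3 - <<'E'
from h import *
plan(625,-207,65,-99)
E
```

```text
t 22.6 q6 1.81 turn [-0.0025 -0.008   0.115 ] shift after turn [101.  367.2  86.2]  F [-0.4 -0.7  0.8] op 33.7 g 0.0
```

Request:
{"fn": "apply_moves", "kwargs": {"series": [[[0, 0, 0], [0, 0, 0.115]], [[5, 20, 0], [0, 0, 0]], [[9, 35, 0], [0, 0, 0]], [[9, 35, 0], [0, 0, 0]], [[9, 35, 0], [0, 0, 0]], [[9, 35, 0], [0, 0, 0]], [[9, 35, 0], [0, 0, 0]], [[9, 35, 0], [0, 0, 0]], [[9, 35, 0], [0, 0, 0]], [[9, 35, 0], [0, 0, 0]], [[9, 35, 0], [0, 0, 0]], [[9, 34, 0], [0, 0, 0]]], "claw": 0, "newtons": 20}}

```text
t: 23.63
tool_pos: [0.6172, -0.21, 0.3305]
orientation: [3.132, -0.247, 0.0]
force: [0.2, 0.1, 0.3]
opening: 0.0004
gripper_force: 0.0
```

Request:
{"fn": "apply_moves", "kwargs": {"series": [[[2, 5, 0], [0, 0, 0]], [[0, 0, 0], [0, 0, 0]], [[0, 0, 20], [0, 0, 0]], [[0, 0, 25], [0, 0, 0]], [[0, 0, 25], [0, 0, 0]], [[0, 0, 15], [0, 0, 0]], [[0, 0, 0], [0, 0, 0]], [[0, 0, 0], [0, 0, 0]]]}}

```text
t: 24.3
tool_pos: [0.6184, -0.2122, 0.2446]
orientation: [-3.131, 0.245, 0.003]
force: [-0.1, -0.5, 0.9]
opening: 0.0
gripper_force: 0.0
```

```bash
python3 - <<'E'
from h import *
plan(620,-213.4,45,-99)
E
```

```text
t 24.3 q6 1.32 turn [-0.0008  0.0022  0.001 ] shift after turn [ 1.8  0.9 13.6]  F [-0.1 -0.5  0.9] op 0.0 g 0.0
```

Request:
{"fn": "apply_moves", "kwargs": {"series": [[[0, 0, 7], [0, 0, 0]], [[0, 0, 4], [0, 0, 0]], [[0, 0, 2], [0, 0, 0]], [[0, 0, 0.8], [0, 0, 0]], [[0, 0, 0.4], [0, 0, 0]], [[0, 0, 0], [0, 0, 0]], [[0, 0, 0], [0, 0, 0]]]}}

```text
t: 24.88
tool_pos: [0.6187, -0.2136, 0.2314]
orientation: [3.132, -0.247, 0.001]
force: [0.7, -0.3, 1.1]
opening: 0.0004
gripper_force: 0.0
```

Request:
{"fn": "apply_moves", "kwargs": {"series": [[[0, 0, 0.6], [0, 0, 0]], [[0, 0, 0.5], [0, 0, 0]], [[0, 0, 0.3], [0, 0, 0]], [[0, 0, 0], [0, 0, 0]], [[0, 0, 0], [0, 0, 0]]]}}

```text
t: 25.3
tool_pos: [0.6188, -0.2136, 0.2309]
orientation: [3.132, -0.247, 0.001]
force: [-3.4, 1.3, 7.1]
opening: 0.0009
gripper_force: 3.8
```

Request:
{"fn": "apply_moves", "kwargs": {"series": [[[-3, 0.5, 0], [0, 0, 0]], [[-6, 1.5, 0], [0, 0, 0]], [[-8, 2, 0], [0, 0, 0]], [[-8, 2, 0], [0, 0, 0]], [[-8, 2, 0], [0, 0, 0]], [[-8, 2, 0], [0, 0, 0]], [[-8, 2, 0], [0, 0, 0]], [[-8, 2, 0], [0, 0, 0]], [[-8, 2, 0], [0, 0, 0]]]}}

```text
t: 26.05
tool_pos: [0.5519, -0.2194, 0.2309]
orientation: [3.131, -0.247, 0.005]
force: [4.6, -0.0, 7.1]
opening: 0.0003
gripper_force: 2.9
```

Request:
{"fn": "apply_moves", "kwargs": {"series": [[[-8, 2, 0], [0, 0, 0]], [[-8, 2, 0], [0, 0, 0]], [[-8, 2, 0], [0, 0, 0]], [[-8, 2, 0], [0, 0, 0]], [[-8, 2, 0], [0, 0, 0]], [[-8, 2, 0], [0, 0, 0]], [[-8, 2, 0], [0, 0, 0]], [[-8, 2, 0], [0, 0, 0]], [[-8, 2, 0], [0, 0, 0]], [[-5, 1, 0], [0, 0, 0]], [[0, 0, 0], [0, 0, 0]], [[0, 0, 0], [0, 0, 0]]]}}

```text
t: 27.05
tool_pos: [0.4726, -0.2262, 0.2309]
orientation: [3.131, -0.247, 0.003]
force: [-0.5, 0.3, 9.5]
opening: 0.0005
gripper_force: 5.0
```

Request:
{"fn": "apply_moves", "kwargs": {"series": [[[0, 0, -10], [0, 0, 0]], [[0, 0, -30], [0, 0, 0]], [[0, 0, -30], [0, 0, 0]], [[20, 0, 0], [0, 0, 0]], [[40, 0, 0], [0, 0, 0]], [[40, 0, 0], [0, 0, 0]], [[40, 0, 0], [0, 0, 0]], [[40, 0, 0], [0, 0, 0]], [[0, 0, 0], [0, 0, 0]]], "claw": 0.45}}

```text
t: 27.8
tool_pos: [0.6547, -0.2542, 0.2952]
orientation: [-3.13, 0.245, 0.005]
force: [-0.4, 0.0, -1.7]
opening: 0.0416
gripper_force: 0.0
```

```bash
cat >> h.py <<'E'
def grip_plan(S):
    s=min(S,key=lambda s:s[0]); th=np.radians(s[4]); u=np.array([np.cos(th),np.sin(th)]); c=np.array(s[:2],float)
    k=next(k for k in np.arange(0,60,.5) if (c-k*u)[0]<edge((c-k*u)[1])); g=c-(k+16)*u
    print("strip",s,"k to edge",k,"grip at",g.round(1),"psi",s[4]-90); plan(g[0],g[1],90,s[4]-90)
E
python3 - <<'E'
from h import *
grip_plan(info(0))
im=cv2.imread("last.png"); cv2.imwrite("pics/c2.png",np.hstack([cv2.resize(im[160:275,330:470],(560,460))]))
E
```

```text
(460, -224, 81, 26, -9.4) front end [ 421. -217.] overhang 35
(581, -141, 81, 26, 11.0) front end [ 542. -149.] overhang -92
strip (460, -224, 81, 26, -9.4) k to edge 4.5 grip at [ 439.8 -220.7] psi -99.4
t 27.9 q6 1.28 turn [-0.0015  0.005   0.0079] shift after turn [-215.1    1.9   19.7]  F [-0.2  0.9 -0.6] op 41.9 g 0.0
```

Request:
{"fn": "apply_moves", "kwargs": {"series": [[[-30, 0, 0], [0, 0, 0.008]], [[-40, 0, 0], [0, 0, 0]], [[-40, 0, 0], [0, 0, 0]], [[-40, 0, 0], [0, 0, 0]], [[-40, 1, 0], [0, 0, 0]], [[-20, 1, 0], [0, 0, 0]], [[-6, 0, 0], [0, 0, 0]], [[0, 0, 10], [0, 0, 0]], [[0, 0, 10], [0, 0, 0]], [[0, 0, 0], [0, 0, 0]], [[0, 0, 0], [0, 0, 0]]]}}

```text
t: 28.77
tool_pos: [0.4376, -0.2205, 0.2783]
orientation: [-3.13, 0.259, 0.003]
force: [0.2, 0.2, -0.8]
opening: 0.0421
gripper_force: 0.0
```

```bash
python3 - <<'E'
from h import *
plan(439,-220.7,34,-99.4)
E
```

```text
t 28.8 q6 1.16 turn [-0.001   0.002  -0.0008] shift after turn [ 1.4  0.  58.3]  F [ 0.2  0.2 -0.8] op 42.1 g 0.0
```

Request:
{"fn": "apply_moves", "kwargs": {"series": [[[1.4, 0, 18], [0, 0, 0]], [[0, 0, 20], [0, 0, 0]], [[0, 0, 14], [0, 0, 0]], [[0, 0, 6], [0, 0, 0]], [[0, 0, 0], [0, 0, 0]], [[0, 0, 0], [0, 0, 0]]]}}

```text
t: 29.27
tool_pos: [0.4391, -0.2209, 0.2217]
orientation: [-3.131, 0.259, 0.001]
force: [-0.5, -0.5, -0.6]
opening: 0.0418
gripper_force: 0.3
```

Request:
{"fn": "apply_moves", "kwargs": {"series": [[[0, 0, 0], [0, 0, 0]], [[0, 0, 0], [0, 0, 0]], [[0, 0, 0], [0, 0, 0]], [[0, 0, 0], [0, 0, 0]], [[0, 0, 0], [0, 0, 0]], [[0, 0, -5], [0, 0, 0]], [[0, 0, -10], [0, 0, 0]], [[0, 0, -20], [0, 0, 0]], [[0, 0, -30], [0, 0, 0]], [[0, 0, -30], [0, 0, 0]], [[0, 0, 0], [0, 0, 0]]], "claw": 0, "newtons": 35}}

```text
t: 30.18
tool_pos: [0.4404, -0.222, 0.3243]
orientation: [3.126, -0.259, 0.014]
force: [1.4, -1.1, 1.3]
opening: 0.0237
gripper_force: 35.0
```

```bash
python3 - <<'E'
from h import *
info(0); plan(585,171.5,130,-99.4)
E
```

```text
(581, -141, 81, 26, 11.0) front end [ 542. -149.] overhang -92
t 30.2 q6 1.17 turn [ 0.0032 -0.0073 -0.0012] shift after turn [  78.9 -411.6    5.6]  F [ 1.1 -0.9  0.2] op 24.1 g 35.0
```

Request:
{"fn": "apply_moves", "kwargs": {"series": [[[3, -15, 0], [0, 0, 0]], [[7, -36, 0], [0, 0, 0]], [[7, -37, 0], [0, 0, 0]], [[7, -37, 0], [0, 0, 0]], [[7, -37, 0], [0, 0, 0]], [[7, -37, 0], [0, 0, 0]], [[7, -37, 0], [0, 0, 0]], [[7, -37, 0], [0, 0, 0]], [[7, -37, 0], [0, 0, 0]], [[7, -37, 0], [0, 0, 0]], [[7, -37, 0], [0, 0, 0]], [[5, -22, 0], [0, 0, 0]]]}}

```text
t: 31.23
tool_pos: [0.5823, 0.1701, 0.3158]
orientation: [-3.131, 0.256, 0.002]
force: [0.3, -1.0, -1.1]
opening: 0.0238
gripper_force: 35.0
```

Request:
{"fn": "apply_moves", "kwargs": {"series": [[[1, -5, 0], [0, 0, 0]], [[0, 0, 0], [0, 0, 0]], [[0, 0, 0], [0, 0, 0]]]}}

```text
t: 31.48
tool_pos: [0.5837, 0.1711, 0.3158]
orientation: [3.13, -0.258, -0.003]
force: [-0.0, -1.1, -0.6]
opening: 0.0236
gripper_force: 35.0
```

```bash
python3 - <<'E'
from h import *
plan(585,171.5,16,-99.4)
E
```

```text
t 31.5 q6 1.94 turn [ 0.0012  0.0016 -0.0006] shift after turn [  1.2  -0.6 113.8]  F [-0.  -1.1 -0.6] op 23.6 g 35.0
```

Request:
{"fn": "apply_moves", "kwargs": {"series": [[[1.2, -0.6, 20], [0, 0, 0]], [[0, 0, 25], [0, 0, 0]], [[0, 0, 25], [0, 0, 0]], [[0, 0, 20], [0, 0, 0]], [[0, 0, 15], [0, 0, 0]], [[0, 0, 8], [0, 0, 0]], [[0, 0, 3], [0, 0, 0]], [[0, 0, 0], [0, 0, 0]], [[0, 0, 0], [0, 0, 0]]]}}

```text
t: 32.23
tool_pos: [0.5859, 0.1714, 0.2018]
orientation: [-3.131, 0.26, -0.002]
force: [-0.2, -1.0, -0.5]
opening: 0.0238
gripper_force: 35.0
```

Request:
{"fn": "apply_moves", "kwargs": {"series": [[[0, 0, 0], [0, 0, 0]], [[0, 0, 0], [0, 0, 0]], [[0, 0, 0], [0, 0, 0]], [[0, 0, -10], [0, 0, 0]], [[0, 0, -20], [0, 0, 0]], [[0, 0, -30], [0, 0, 0]], [[0, 0, -30], [0, 0, 0]], [[0, 0, -30], [0, 0, 0]], [[0, 0, -10], [0, 0, 0]]], "claw": 0.36}}

```text
t: 32.98
tool_pos: [0.5867, 0.1723, 0.3375]
orientation: [-3.129, 0.259, -0.013]
force: [1.9, -0.1, 2.0]
opening: 0.0333
gripper_force: 0.0
```

```bash
python3 - <<'E'
from h import *
plan(596,-138,65,-79)
E
```

```text
t 33.0 q6 1.94 turn [-0.0016 -0.0082 -0.357 ] shift after turn [-50.1 306.4  86.5]  F [ 1.9 -0.1  2. ] op 33.3 g 0.0
```

Request:
{"fn": "apply_moves", "kwargs": {"series": [[[0, 0, 0], [0, 0, -0.119]], [[0, 0, 0], [0, 0, -0.119]], [[0, 0, 0], [0, 0, -0.119]], [[-3, 20, 0], [0, 0, 0]], [[-6, 34, 0], [0, 0, 0]], [[-6, 36, 0], [0, 0, 0]], [[-6, 36, 0], [0, 0, 0]], [[-6, 36, 0], [0, 0, 0]], [[-6, 36, 0], [0, 0, 0]], [[-6, 36, 0], [0, 0, 0]], [[-6, 36, 0], [0, 0, 0]], [[-5, 32, 0], [0, 0, 0]]], "claw": 0, "newtons": 20}}

```text
t: 33.98
tool_pos: [0.5935, -0.1362, 0.3308]
orientation: [3.127, 0.3, 0.0]
force: [0.8, -0.2, -0.1]
opening: 0.0007
gripper_force: 0.0
```

Request:
{"fn": "apply_moves", "kwargs": {"series": [[[0, 4, 0], [0, 0, 0]], [[0, 0, 0], [0, 0, 0]], [[0, 0, 20], [0, 0, 0]], [[0, 0, 25], [0, 0, 0]], [[0, 0, 25], [0, 0, 0]], [[0, 0, 15], [0, 0, 0]], [[0, 0, 0], [0, 0, 0]], [[0, 0, 0], [0, 0, 0]], [[0, 0, 0], [0, 0, 0]]]}}

```text
t: 34.73
tool_pos: [0.5953, -0.1372, 0.2471]
orientation: [3.127, 0.303, 0.002]
force: [0.2, 0.1, -0.4]
opening: 0.0003
gripper_force: 0.0
```

```bash
python3 - <<'E'
from h import *
plan(596,-138,45,-79)
E
```

```text
t 34.7 q6 1.07 turn [ 0.0006 -0.0015  0.0009] shift after turn [ 0.5  0.9 16.1]  F [ 0.2  0.1 -0.4] op 0.3 g 0.0
```

Request:
{"fn": "apply_moves", "kwargs": {"series": [[[0.5, 0.9, 9], [0, 0, 0]], [[0, 0, 4], [0, 0, 0]], [[0, 0, 2], [0, 0, 0]], [[0, 0, 1], [0, 0, 0]], [[0, 0, 0.6], [0, 0, 0]], [[0, 0, 0.6], [0, 0, 0]], [[0, 0, 0.5], [0, 0, 0]], [[0, 0, 0], [0, 0, 0]], [[0, 0, 0], [0, 0, 0]]]}}

```text
t: 35.48
tool_pos: [0.5956, -0.1388, 0.2308]
orientation: [3.127, 0.301, 0.001]
force: [-11.4, 4.0, 21.9]
opening: 0.0007
gripper_force: 10.7
```

Request:
{"fn": "apply_moves", "kwargs": {"series": [[[0, 0, -0.8], [0, 0, 0]], [[0, 0, -0.8], [0, 0, 0]], [[0, 0, 0], [0, 0, 0]], [[0, 0, 0], [0, 0, 0]]]}}

```text
t: 35.82
tool_pos: [0.5955, -0.1388, 0.2309]
orientation: [-3.127, -0.301, -0.001]
force: [-4.4, 2.1, 10.1]
opening: 0.0002
gripper_force: 4.9
```

Request:
{"fn": "apply_moves", "kwargs": {"series": [[[-2, -1.5, -0.2], [0, 0, 0]], [[-5, -3.5, 0], [0, 0, 0]], [[-6.5, -4.8, 0], [0, 0, 0]], [[-6.5, -4.8, 0], [0, 0, 0]], [[-6.5, -4.8, 0], [0, 0, 0]], [[-6.5, -4.8, 0], [0, 0, 0]], [[-6.5, -4.8, 0], [0, 0, 0]], [[-6.5, -4.8, 0], [0, 0, 0]], [[-6.5, -4.8, 0], [0, 0, 0]]]}}

```text
t: 36.57
tool_pos: [0.5365, -0.1109, 0.2309]
orientation: [3.126, 0.301, 0.005]
force: [4.0, -1.3, 5.4]
opening: 0.0007
gripper_force: 2.8
```

Request:
{"fn": "apply_moves", "kwargs": {"series": [[[-6.5, -4.8, 0], [0, 0, 0]], [[-6.5, -4.8, 0], [0, 0, 0]], [[-6.5, -4.8, 0], [0, 0, 0]], [[-6.5, -4.8, 0], [0, 0, 0]], [[-6.5, -4.8, 0], [0, 0, 0]], [[-6.5, -4.8, 0], [0, 0, 0]], [[-6.5, -4.8, 0], [0, 0, 0]], [[-6.5, -4.8, 0], [0, 0, 0]], [[-6.5, -4.8, 0], [0, 0, 0]], [[-5, -3, 0], [0, 0, 0]], [[0, 0, 0], [0, 0, 0]], [[0, 0, 0], [0, 0, 0]]]}}

```text
t: 37.57
tool_pos: [0.4651, -0.0775, 0.2307]
orientation: [3.127, 0.301, 0.003]
force: [-1.7, 1.0, 11.0]
opening: 0.001
gripper_force: 5.0
```

Request:
{"fn": "apply_moves", "kwargs": {"series": [[[0, 0, -10], [0, 0, 0]], [[0, 0, -30], [0, 0, 0]], [[0, 0, -30], [0, 0, 0]], [[20, 0, 0], [0, 0, 0]], [[40, 0, 0], [0, 0, 0]], [[40, 0, 0], [0, 0, 0]], [[40, 0, 0], [0, 0, 0]], [[40, 0, 0], [0, 0, 0]], [[0, 0, 0], [0, 0, 0]]], "claw": 0.45}}

```text
t: 38.32
tool_pos: [0.6458, -0.0418, 0.296]
orientation: [-3.125, -0.303, 0.005]
force: [-0.1, -0.3, -1.0]
opening: 0.0415
gripper_force: 0.0
```

```bash
python3 - <<'E'
from h import *
grip_plan(info(0))
im=cv2.imread("last.png"); cv2.imwrite("pics/c3.png",np.hstack([cv2.resize(im[160:300,190:470],(800,400))]))
E
```

```text
Traceback (most recent call last):
  File "h.py", line 49, in grip_plan
    s=min(S,key=lambda s:s[0]); th=np.radians(s[4]); u=np.array([np.cos(th),np.sin(th)]); c=np.array(s[:2],float)
ValueError: min() iterable argument is empty
```

```bash
python3 - <<'E'
from h import *
im=cv2.imread("last.png"); cv2.imwrite("pics/c3.png",np.hstack([cv2.resize(im[160:300,190:470],(800,400))]))
E
```

```text
(no output)
```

View pics/c3.png

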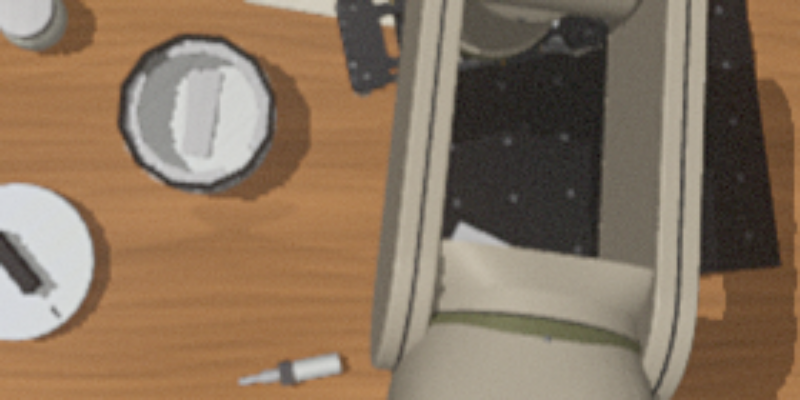

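The arm hides the strip; only its end shows at (480,235). The pot at (197,112) holds the first two strips stacked. Moving aside to look.

Request:
{"fn": "apply_moves", "kwargs": {"series": [[[0, -30, 0], [0, 0, 0]], [[0, -40, 0], [0, 0, 0]], [[0, -40, 0], [0, 0, 0]], [[0, -40, 0], [0, 0, 0]], [[0, -40, 0], [0, 0, 0]], [[0, -20, 0], [0, 0, 0]], [[0, 0, 0], [0, 0, 0]]]}}

```text
t: 38.95
tool_pos: [0.5995, 0.1666, 0.3002]
orientation: [-3.125, -0.307, 0.001]
force: [0.1, -0.6, 0.3]
opening: 0.0417
gripper_force: 0.0
```

```bash
python3 - <<'E'
from h import *
grip_plan(info(0))
im=cv2.imread("last.png"); cv2.imwrite("pics/c4.png",np.hstack([cv2.resize(im[180:300,330:470],(560,480))]))
E
```

```text
(477, -90, 80, 26, 63.2) front end [ 459. -126.] overhang -12Traceback (most recent call last):
  File "<stdin>", line 2, in <module>
  File "h.py", line 50, in grip_plan
    k=next(k for k in np.arange(0,60,.5) if (c-k*u)[0]<edge((c-k*u)[1])); g=c-(k+16)*u
StopIteration
```

The last strip swung to 63° during the diagonal drag; its centre is now (477,-90). I'll press on its centre with the finger line along it, turn it back, then pull it straight out.

Request:
{"fn": "apply_moves", "kwargs": {"series": [[[0, 0, 0], [0, 0, -0.12]], [[0, 0, 0], [0, 0, -0.12]], [[0, 0, 0], [0, 0, -0.12]], [[0, 0, 0], [0, 0, -0.12]], [[0, 0, 0], [0, 0, -0.12]], [[0, 0, 0], [0, 0, -0.12]], [[0, 0, 0], [0, 0, -0.12]], [[0, 0, 0], [0, 0, -0.12]], [[0, 0, 0], [0, 0, -0.12]], [[0, 0, 0], [0, 0, -0.12]], [[0, 0, 0], [0, 0, -0.12]], [[0, 0, 0], [0, 0, -0.12]]], "claw": 0}}

```text
t: 40.0
tool_pos: [0.6016, 0.1607, 0.3]
orientation: [2.148, 2.293, -0.001]
force: [0.3, 0.7, 0.6]
opening: 0.0007
gripper_force: 0.0
```

Request:
{"fn": "apply_moves", "kwargs": {"series": [[[0, 0, 0], [0, 0, -0.12]], [[0, 0, 0], [0, 0, -0.12]], [[0, 0, 0], [0, 0, -0.12]], [[0, 0, 0], [0, 0, -0.12]], [[0, 0, 0], [0, 0, -0.12]], [[0, 0, 0], [0, 0, -0.12]], [[0, 0, 0], [0, 0, -0.12]], [[0, 0, 0], [0, 0, -0.12]], [[0, 0, 0], [0, 0, -0.08]], [[0, 0, 0], [0, 0, 0]], [[0, 0, 0], [0, 0, 0]]]}}

```text
t: 40.92
tool_pos: [0.6017, 0.1613, 0.2999]
orientation: [-0.738, -3.054, 0.001]
force: [0.2, -0.5, 0.0]
opening: 0.0004
gripper_force: 0.0
```

```bash
python3 - <<'E'
from h import *
info(0); plan(477,-90,60,63)
E
```

```text
(477, -90, 80, 26, 63.1) front end [ 459. -126.] overhang -11
t 41.0 q6 -0.92 turn [-0.0003  0.0001 -0.003 ] shift after turn [  -3.  -280.8   54. ]  F [0.3 0.4 0.8] op 0.5 g 0.0
```

Request:
{"fn": "apply_moves", "kwargs": {"series": [[[0, -25, 0], [0, 0, 0]], [[-1, -36, 0], [0, 0, 0]], [[-1, -36, 0], [0, 0, 0]], [[-1, -36, 0], [0, 0, 0]], [[0, -36, 0], [0, 0, 0]], [[0, -36, 0], [0, 0, 0]], [[0, -36, 0], [0, 0, 0]], [[0, -30, 15], [0, 0, 0]], [[0, -10, 20], [0, 0, 0]], [[0, 0, 15], [0, 0, 0]], [[0, 0, 4], [0, 0, 0]], [[0, 0, 0], [0, 0, 0]]]}}

```text
t: 41.97
tool_pos: [0.4765, -0.0893, 0.2446]
orientation: [-0.734, -3.052, -0.0]
force: [-0.7, 0.7, -0.4]
opening: 0.0003
gripper_force: 0.0
```

```bash
python3 - <<'E'
from h import *
plan(477,-90,45,63)
E
```

```text
t 42.0 q6 -1.39 turn [-0.0005 -0.0027 -0.0011] shift after turn [-0.7 -0.5 13.6]  F [-0.7  0.7 -0.4] op 0.3 g 0.0
```

Request:
{"fn": "apply_moves", "kwargs": {"series": [[[-0.7, -0.5, 7], [0, 0, 0]], [[0, 0, 4], [0, 0, 0]], [[0, 0, 2], [0, 0, 0]], [[0, 0, 0.8], [0, 0, 0]], [[0, 0, 0.6], [0, 0, 0]], [[0, 0, 0], [0, 0, 0]], [[0, 0, 0], [0, 0, 0]]]}}

```text
t: 42.55
tool_pos: [0.478, -0.0898, 0.2316]
orientation: [0.731, 3.055, -0.0]
force: [-0.6, -0.7, -0.1]
opening: 0.0005
gripper_force: 0.0
```

Request:
{"fn": "apply_moves", "kwargs": {"series": [[[0, 0, 0.5], [0, 0, 0]], [[0, 0, 0], [0, 0, 0]], [[0, 0, 0], [0, 0, 0]]]}}

```text
t: 42.8
tool_pos: [0.4779, -0.0899, 0.2309]
orientation: [0.731, 3.055, 0.0]
force: [-0.2, -0.3, -0.6]
opening: 0.0003
gripper_force: 0.0
```

Request:
{"fn": "apply_moves", "kwargs": {"series": [[[0, 0, 0.5], [0, 0, 0]], [[0, 0, 0.5], [0, 0, 0]], [[0, 0, 0], [0, 0, 0]], [[0, 0, 0], [0, 0, 0]]]}}

```text
t: 43.13
tool_pos: [0.478, -0.0899, 0.2309]
orientation: [-0.731, -3.055, 0.0]
force: [-5.3, 1.5, 11.8]
opening: 0.0005
gripper_force: 5.3
```

Request:
{"fn": "apply_moves", "kwargs": {"series": [[[0, 0, 0], [0, 0, 0.05]], [[0, 0, 0], [0, 0, 0.08]], [[0, 0, 0], [0, 0, 0.08]], [[0, 0, 0], [0, 0, 0.08]], [[0, 0, 0], [0, 0, 0.08]], [[0, 0, 0], [0, 0, 0.08]], [[0, 0, 0], [0, 0, 0.08]], [[0, 0, 0], [0, 0, 0]]]}}

```text
t: 43.8
tool_pos: [0.4785, -0.0901, 0.2309]
orientation: [1.512, 2.751, 0.001]
force: [0.5, 0.6, 5.3]
opening: 0.0001
gripper_force: 2.6
```

```bash
python3 - <<'E'
from h import *
plan(477,-90,45,0)
im,d=snap("side"); a=pix("side",[[.477,-.09,.045]])[0].astype(int); print(a)
cv2.imwrite("pics/c5.png",cv2.resize(im[a[1]-60:a[1]+60,a[0]-70:a[0]+70],(560,480)))
E
```

```text
t 43.8 q6 -0.86 turn [0.0018 0.0012 0.5657] shift after turn [ 0.1 -1.5 -0.1]  F [0.5 0.6 5.3] op 0.1 g 2.6
[253 263]
```

View pics/c5.png

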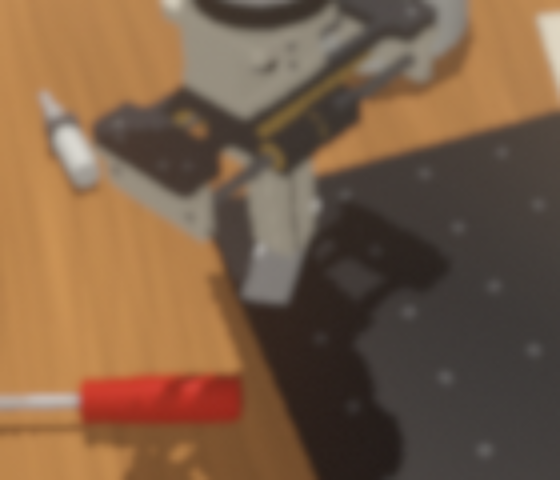

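The crop shows the strip's near end at about (268,300). I'll compute its yaw from that.

```bash
python3 - <<'E'
from h import *
a=np.array([[244,298],[290,305],[298,255]])/4+[183,203]
print((world("side",a,z=.0445)*1000).round())
E
```

```text
[[ 447. -125.   44.]
 [ 470. -137.   44.]
 [ 483. -101.   44.]]
```

The strip slipped and stayed at 62°. The earlier swing was the strip trailing the press point, so I'll use that: press near its +y end and tow it toward +x until it trails straight, then pull it back out.

```bash
python3 - <<'E'
from h import *
s,p,R=st(); psi=np.degrees(np.arctan2(R[1,1],R[0,1])); print("psi",psi)
plan(490.5,-66,45,psi)
d=np.array([10,-1.5]); 
for k in range(12):
    a=np.radians(psi); print("d",np.round([-np.sin(a)*d[0]+np.cos(a)*d[1],np.cos(a)*d[0]+np.sin(a)*d[1]],1),end=' '); psi-=np.degrees(.08)
E
```

```text
psi 32.62679622808566
t 43.9 q6 -0.86 turn [ 0.0014  0.0016 -0.    ] shift after turn [13.8 23.1 -0.1]  F [0.4 0.2 5.1] op 0.4 g 2.6
d [-6.7  7.6] d [-6.   8.1] d [-5.4  8.6] d [-4.7  9. ] d [-3.9  9.3] d [-3.2  9.6] d [-2.4  9.8] d [-1.6 10. ] d [-0.8 10.1] d [ 0.  10.1] d [ 0.8 10.1] d [ 1.6 10. ]
```

Request:
{"fn": "apply_moves", "kwargs": {"series": [[[0, 0, -6], [0, 0, 0]], [[7, 11.5, 0], [0, 0, 0]], [[7, 11.5, 0], [0, 0, 0]], [[0, 0, 0], [0, 0, 0]], [[0, 0, 4.5], [0, 0, 0]], [[0, 0, 1.3], [0, 0, 0]], [[0, 0, 0], [0, 0, 0]], [[0, 0, 0], [0, 0, 0]]]}}

```text
t: 44.52
tool_pos: [0.4898, -0.0659, 0.2309]
orientation: [1.506, 2.757, 0.001]
force: [-2.5, 3.5, 9.4]
opening: 0.0005
gripper_force: 4.7
```

Pressing 9 N; easing off to about 4 N, then towing.

Request:
{"fn": "apply_moves", "kwargs": {"series": [[[0, 0, -0.5], [0, 0, 0]], [[-6.7, 7.6, 0], [0, 0, 0]], [[0, 0, 0], [0, 0, 0.08]], [[-6, 8.1, 0], [0, 0, 0]], [[0, 0, 0], [0, 0, 0.08]], [[-5.4, 8.6, 0], [0, 0, 0]], [[0, 0, 0], [0, 0, 0.08]], [[-4.7, 9, 0], [0, 0, 0]], [[0, 0, 0], [0, 0, 0.08]], [[-3.9, 9.3, 0], [0, 0, 0]], [[0, 0, 0], [0, 0, 0.08]]]}}

```text
t: 45.43
tool_pos: [0.5403, -0.0742, 0.231]
orientation: [2.023, 2.403, -0.001]
force: [0.2, -0.4, 0.5]
opening: -0.0
gripper_force: 0.0
```

Request:
{"fn": "apply_moves", "kwargs": {"series": [[[-3.2, 9.6, 0], [0, 0, 0]], [[0, 0, 0], [0, 0, 0.08]], [[-2.4, 9.8, 0], [0, 0, 0]], [[0, 0, 0], [0, 0, 0.08]], [[-1.6, 10, 0], [0, 0, 0]], [[0, 0, 0], [0, 0, 0.08]], [[-0.8, 10, 0], [0, 0, 0]], [[0, 0, 0], [0, 0, 0.08]], [[0, 10, 0], [0, 0, 0]], [[0, 0, 0], [0, 0, 0.08]], [[0.8, 10, 0], [0, 0, 0]], [[0, 0, 0], [0, 0, 0.08]]]}}

```text
t: 46.43
tool_pos: [0.5999, -0.0831, 0.2304]
orientation: [2.536, 1.853, -0.0]
force: [0.6, 0.3, 0.5]
opening: 0.0004
gripper_force: 0.0
```

```bash
python3 - <<'E'
from h import *
info(0); s,p,R=st(); psi=np.degrees(np.arctan2(R[1,1],R[0,1])); print("psi",psi,p); plan(600,80,120,psi)
E
```

```text
psi -18.22590803447934 [ 0.59947418 -0.08295816  0.23011497]
t 46.5 q6 0.10 turn [-0.0003  0.0004  0.    ] shift after turn [154.9 -50.5 -75.9]  F [-0.3  0.6 -0.7] op 0.4 g 0.0
```

Request:
{"fn": "apply_moves", "kwargs": {"series": [[[0, 0, -20], [0, 0, 0]], [[0, 0, -30], [0, 0, 0]], [[0, 0, -26], [0, 0, 0]], [[35, -12, 0], [0, 0, 0]], [[38, -12, 0], [0, 0, 0]], [[38, -12, 0], [0, 0, 0]], [[38, -12, 0], [0, 0, 0]], [[0, 0, 0], [0, 0, 0]]]}}

```text
t: 47.15
tool_pos: [0.5981, 0.0801, 0.306]
orientation: [-2.529, -1.859, -0.001]
force: [0.6, -1.5, -0.5]
opening: 0.0008
gripper_force: 0.0
```

```bash
python3 - <<'E'
from h import *
info(0)
E
```

```text
(554, -97, 78, 23, 42.3) front end [ 524. -124.] overhang -77
```

```bash
python3 - <<'E'
from h import *
psi=-18.2
plan(533,-116,60,psi)
d=np.array([-8,2.]); 
for k in range(10):
    a=np.radians(psi); print("d",np.round([-np.sin(a)*d[0]+np.cos(a)*d[1],np.cos(a)*d[0]+np.sin(a)*d[1]],1),end=' '); psi-=np.degrees(.08)
E
```

```text
t 47.2 q6 0.35 turn [-0.0011 -0.0002  0.0146] shift after turn [-204.2   -1.6   60. ]  F [ 0.2 -1.1  0.1] op 0.7 g 0.0
d [-0.6 -8.2] d [-1.3 -8.2] d [-1.9 -8. ] d [-2.5 -7.8] d [-3.2 -7.6] d [-3.8 -7.3] d [-4.3 -7. ] d [-4.9 -6.7] d [-5.4 -6.2] d [-5.9 -5.8]
```

Request:
{"fn": "apply_moves", "kwargs": {"series": [[[-30, 0, 0], [0, 0, 0.015]], [[-38, 0, 0], [0, 0, 0]], [[-38, 0, 0], [0, 0, 0]], [[-38, 0, 0], [0, 0, 0]], [[-38, -1, 0], [0, 0, 0]], [[-18, -1, 20], [0, 0, 0]], [[-4, 0, 25], [0, 0, 0]], [[0, 0, 20], [0, 0, 0]], [[0, 0, 7], [0, 0, 0]], [[0, 0, 0], [0, 0, 0]], [[0, 0, 0], [0, 0, 0]]]}}

```text
t: 48.12
tool_pos: [0.5323, -0.1191, 0.2344]
orientation: [-2.55, -1.834, 0.001]
force: [-0.3, -0.6, 0.5]
opening: 0.0003
gripper_force: 0.0
```

Request:
{"fn": "apply_moves", "kwargs": {"series": [[[0, 0, 1], [0, 0, 0]], [[0, 0, 1], [0, 0, 0]], [[0, 0, 0], [0, 0, 0]], [[0, 0, 0], [0, 0, 0]]]}}

```text
t: 48.45
tool_pos: [0.5328, -0.1184, 0.2329]
orientation: [2.55, 1.834, 0.0]
force: [0.0, 0.1, 0.1]
opening: 0.0007
gripper_force: 0.0
```

Request:
{"fn": "apply_moves", "kwargs": {"series": [[[0, 0, 1], [0, 0, 0]], [[0, 0, 0.8], [0, 0, 0]], [[0, 0, 0.6], [0, 0, 0]], [[0, 0, 0], [0, 0, 0]], [[0, 0, 0], [0, 0, 0]]]}}

```text
t: 48.87
tool_pos: [0.5328, -0.1184, 0.2309]
orientation: [2.55, 1.834, 0.0]
force: [-2.4, 0.7, 6.7]
opening: 0.0002
gripper_force: 3.3
```

Request:
{"fn": "apply_moves", "kwargs": {"series": [[[-0.6, -8, 0], [0, 0, 0]], [[0, 0, 0], [0, 0, 0.08]], [[-1.3, -8, 0], [0, 0, 0]], [[0, 0, 0], [0, 0, 0.08]], [[-1.9, -8, 0], [0, 0, 0]], [[0, 0, 0], [0, 0, 0.08]]]}}

```text
t: 49.37
tool_pos: [0.5073, -0.1119, 0.2296]
orientation: [-2.747, -1.522, 0.002]
force: [-1.2, 1.5, 2.0]
opening: 0.0001
gripper_force: 0.6
```

```bash
python3 - <<'E'
from h import *
info(0);plan(0,0,0,-33)
im=cv2.imread("last.png"); cv2.imwrite("pics/c6.png",cv2.resize(im[180:270,350:455],(560,480)))
E
```

```text
(562, -90, 56, 26, 38.2) front end [ 531. -115.] overhang -84
t 49.4 q6 0.25 turn [-0.0017  0.0004  0.0072] shift after turn [-182.5 -486.6   43.6]  F [-0.6  0.9  1.3] op -0.0 g 0.8
```

View pics/c6.png

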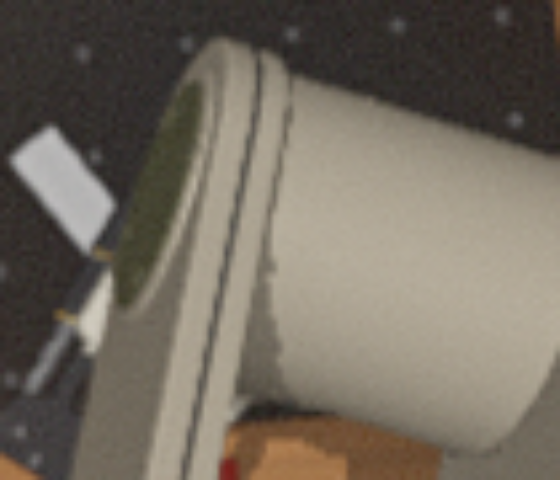

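The fingers slid off the end again, and the strip barely turned. A better way is to straddle the strip with open fingertips just above the board and close lightly on its edges. That cages it so I can turn and drag it.

Request:
{"fn": "apply_moves", "kwargs": {"series": [[[0, 0, -20], [0, 0, 0]], [[0, 0, -30], [0, 0, 0]], [[0, 0, -20], [0, 0, 0]], [[30, -20, 0], [0, 0, 0.08]], [[30, -20, 0], [0, 0, 0.08]], [[30, -20, 0], [0, 0, 0.08]], [[30, -20, 0], [0, 0, 0]], [[30, -20, 0], [0, 0, 0]], [[30, -20, 0], [0, 0, 0]], [[0, 0, 0], [0, 0, 0]]], "claw": 0.4, "newtons": 8}}

```text
t: 50.25
tool_pos: [0.5377, 0.106, 0.2998]
orientation: [-2.906, -1.187, -0.001]
force: [1.0, -0.1, 0.6]
opening: 0.0372
gripper_force: 0.0
```

```bash
python3 - <<'E'
from h import *
s=info(0)[0]; plan(s[0],s[1],60,s[4]-90)
E
```

```text
(553, -97, 80, 27, 38.8) front end [ 522. -122.] overhang -75
t 50.3 q6 0.89 turn [-0.001   0.0006  0.0983] shift after turn [-113.7  166.2   53.5]  F [-0.4 -0.3 -0.6] op 37.3 g 0.0
```

Request:
{"fn": "apply_moves", "kwargs": {"series": [[[0, 0, 0], [0, 0, 0.098]], [[-18, 26, 0], [0, 0, 0]], [[-24, 34, 0], [0, 0, 0]], [[-24, 34, 0], [0, 0, 0]], [[-24, 34, 0], [0, 0, 0]], [[-18, 28, 0], [0, 0, 0]], [[-5.7, 10.2, 20], [0, 0, 0]], [[0, 0, 20], [0, 0, 0]], [[0, 0, 13], [0, 0, 0]], [[0, 0, 0], [0, 0, 0]], [[0, 0, 0], [0, 0, 0]]]}}

```text
t: 51.22
tool_pos: [0.551, -0.0998, 0.2461]
orientation: [-2.965, -1.032, 0.004]
force: [1.7, -0.4, 0.4]
opening: 0.0373
gripper_force: 0.0
```

```bash
python3 - <<'E'
from h import *
plan(553,-97,43.2,-51.2)
E
```

```text
t 51.2 q6 0.63 turn [-0.0024  0.0018 -0.0071] shift after turn [ 3.3 -1.  16.9]  F [ 1.7 -0.4  0.4] op 37.3 g 0.0
```

Request:
{"fn": "apply_moves", "kwargs": {"series": [[[2.5, -1, 8], [0, 0, 0]], [[0, 0, 5], [0, 0, 0]], [[0, 0, 3], [0, 0, 0]], [[0, 0, 0.5], [0, 0, 0]], [[0, 0, 0], [0, 0, 0]], [[0, 0, 0], [0, 0, 0]], [[0, 0, 0], [0, 0, 0]]]}}

```text
t: 51.8
tool_pos: [0.5536, -0.0976, 0.231]
orientation: [2.967, 1.031, 0.001]
force: [0.5, 0.9, -0.1]
opening: 0.0375
gripper_force: 0.0
```

Request:
{"fn": "apply_moves", "kwargs": {"series": [[[0, 0, 1], [0, 0, 0]], [[0, 0, 0.7], [0, 0, 0]], [[0, 0, 0], [0, 0, 0]], [[0, 0, 0], [0, 0, 0]]]}}

```text
t: 52.13
tool_pos: [0.5534, -0.0977, 0.2289]
orientation: [-2.968, -1.031, 0.0]
force: [0.3, 0.5, -0.4]
opening: 0.0369
gripper_force: 0.0
```

Request:
{"fn": "apply_moves", "kwargs": {"series": [[[0, 0, 0], [0, 0, 0]], [[0, 0, 0], [0, 0, 0]], [[0, 0, 0], [0, 0, 0]], [[0, 0, 0], [0, 0, 0]]], "claw": 0.1, "newtons": 8}}

```text
t: 52.47
tool_pos: [0.5534, -0.0977, 0.229]
orientation: [2.968, 1.031, 0.0]
force: [-0.8, -0.9, -0.7]
opening: 0.0248
gripper_force: 8.0
```

Holding the strip's edges at 24.8 mm. Turning it straight, then dragging.

Request:
{"fn": "apply_moves", "kwargs": {"series": [[[0, 0, 0], [0, 0, 0.085]], [[0, 0, 0], [0, 0, 0.085]], [[0, 0, 0], [0, 0, 0.085]], [[0, 0, 0], [0, 0, 0.085]], [[0, 0, 0], [0, 0, 0.085]], [[0, 0, 0], [0, 0, 0.085]], [[0, 0, 0], [0, 0, 0.085]], [[0, 0, 0], [0, 0, 0.085]], [[0, 0, 0], [0, 0, 0]], [[0, 0, 0], [0, 0, 0]]], "newtons": 12}}

```text
t: 53.3
tool_pos: [0.5534, -0.0977, 0.229]
orientation: [3.142, -0.013, 0.0]
force: [-0.4, 0.4, 0.2]
opening: 0.0243
gripper_force: 12.0
```

Request:
{"fn": "apply_moves", "kwargs": {"series": [[[-4, -0.5, 0], [0, 0, 0]], [[-8, -1, 0], [0, 0, 0]], [[-8, -1, 0], [0, 0, 0]], [[-8, -1, 0], [0, 0, 0]], [[-8, -1, 0], [0, 0, 0]], [[-8, -1, 0], [0, 0, 0]], [[0, 0, 0], [0, 0, 0]]]}}

```text
t: 53.88
tool_pos: [0.5081, -0.0914, 0.229]
orientation: [-3.142, 0.017, 0.001]
force: [-0.9, 0.0, -0.4]
opening: 0.0243
gripper_force: 12.0
```

```bash
python3 - <<'E'
from h import *
info(0);plan(450,-85,43,-90.5)
E
```

```text
t 53.9 q6 1.30 turn [ 0.      0.     -0.0025] shift after turn [-58.7  -6.    0. ]  F [ 0.6 -0.6 -0.8] op 24.2 g 12.0
```

Request:
{"fn": "apply_moves", "kwargs": {"series": [[[-6, -0.6, 0], [0, 0, 0]], [[-8, -0.8, 0], [0, 0, 0]], [[-8, -0.8, 0], [0, 0, 0]], [[-8, -0.8, 0], [0, 0, 0]], [[-8, -0.8, 0], [0, 0, 0]], [[-8, -0.8, 0], [0, 0, 0]], [[-8, -0.8, 0], [0, 0, 0]], [[-4.5, -0.5, 0], [0, 0, 0]], [[0, 0, 0], [0, 0, 0]], [[0, 0, 0], [0, 0, 0]]]}}

```text
t: 54.77
tool_pos: [0.4507, -0.0851, 0.2289]
orientation: [3.142, -0.018, -0.0]
force: [0.5, 0.2, 0.4]
opening: 0.0245
gripper_force: 12.0
```

Request:
{"fn": "apply_moves", "kwargs": {"series": [[[0, 0, 0], [0, 0, 0]], [[0, 0, 0], [0, 0, 0]], [[0, 0, 0], [0, 0, 0]], [[0, 0, -15], [0, 0, 0]], [[0, 0, -30], [0, 0, 0]], [[0, 0, -15], [0, 0, 0]], [[0, -35, 0], [0, 0, 0]], [[0, -38, 0], [0, 0, 0]], [[0, -38, 0], [0, 0, 0]], [[0, -38, 0], [0, 0, 0]], [[0, 0, 0], [0, 0, 0]]], "claw": 0.45}}

```text
t: 55.68
tool_pos: [0.4524, 0.0691, 0.289]
orientation: [-3.139, 0.01, -0.0]
force: [0.6, -0.4, -1.0]
opening: 0.0416
gripper_force: 0.0
```

```bash
python3 - <<'E'
from h import *
grip_plan(info(0))
E
```

```text
(452, -85, 74, 25, -0.1) front end [412. -85.] overhang 32
strip (452, -85, 74, 25, -0.1) k to edge 8.0 grip at [428. -85.] psi -90.1
t 55.7 q6 1.61 turn [-0.0006  0.0002 -0.0042] shift after turn [-24.2 151.8  12.9]  F [ 0.2 -0.3 -0.6] op 41.9 g 0.0
```

Request:
{"fn": "apply_moves", "kwargs": {"series": [[[-6, 30, 0], [0, 0, 0]], [[-6, 36, 0], [0, 0, 0]], [[-6, 36, 0], [0, 0, 0]], [[-4, 36, 0], [0, 0, 0]], [[-2, 12, 0], [0, 0, 0]], [[0, 2, 0], [0, 0, 0]], [[0, 0, 0], [0, 0, 0]], [[0, 0, 0], [0, 0, 0]]]}}

```text
t: 56.4
tool_pos: [0.427, -0.0879, 0.2888]
orientation: [-3.141, 0.019, 0.001]
force: [-0.2, -0.2, 0.0]
opening: 0.0421
gripper_force: 0.0
```

```bash
python3 - <<'E'
from h import *
plan(428,-85,34,-90.1)
E
```

```text
t 56.4 q6 1.26 turn [-0.0004  0.0003 -0.0104] shift after turn [ 1.  -2.9 68.8]  F [-0.2 -0.2  0. ] op 42.1 g 0.0
```

Request:
{"fn": "apply_moves", "kwargs": {"series": [[[1, -2.9, 20], [0, 0, -0.01]], [[0, 0, 22], [0, 0, 0]], [[0, 0, 18], [0, 0, 0]], [[0, 0, 8.5], [0, 0, 0]], [[0, 0, 0], [0, 0, 0]], [[0, 0, 0], [0, 0, 0]]]}}

```text
t: 56.9
tool_pos: [0.4281, -0.0843, 0.2205]
orientation: [-3.141, 0.0, 0.001]
force: [-0.2, -0.3, 0.1]
opening: 0.0418
gripper_force: 0.0
```

Request:
{"fn": "apply_moves", "kwargs": {"series": [[[0, 0, 0], [0, 0, 0]], [[0, 0, 0], [0, 0, 0]], [[0, 0, 0], [0, 0, 0]], [[0, 0, 0], [0, 0, 0]], [[0, 0, 0], [0, 0, 0]], [[0, 0, -5], [0, 0, 0]], [[0, 0, -10], [0, 0, 0]], [[0, 0, -20], [0, 0, 0]], [[0, 0, -30], [0, 0, 0]], [[0, 0, -30], [0, 0, 0]], [[0, 0, 0], [0, 0, 0]]], "claw": 0, "newtons": 35}}

```text
t: 57.82
tool_pos: [0.4299, -0.0856, 0.3227]
orientation: [3.139, -0.002, 0.014]
force: [1.1, 0.9, 0.6]
opening: 0.0239
gripper_force: 35.0
```

```bash
python3 - <<'E'
from h import *
info(0); plan(583,169,130,-90.1)
E
```

```text
t 57.9 q6 1.26 turn [ 0.0023 -0.0072  0.0005] shift after turn [ 153.2 -254.7    4. ]  F [ 0.9  0.1 -1.5] op 23.4 g 35.0
```

Request:
{"fn": "apply_moves", "kwargs": {"series": [[[10, -16, 0], [0, 0, 0]], [[18, -30, 0], [0, 0, 0]], [[20, -34, 0], [0, 0, 0]], [[20, -34, 0], [0, 0, 0]], [[20, -34, 0], [0, 0, 0]], [[20, -34, 0], [0, 0, 0]], [[20, -33, 0], [0, 0, 0]], [[18, -28, 0], [0, 0, 0]], [[7, -11, 0], [0, 0, 0]], [[0, 0, 0], [0, 0, 0]], [[0, 0, 0], [0, 0, 0]], [[0, 0, 0], [0, 0, 0]]]}}

```text
t: 58.87
tool_pos: [0.5807, 0.1681, 0.3146]
orientation: [3.141, -0.002, -0.003]
force: [-0.7, -1.3, -0.2]
opening: 0.0236
gripper_force: 35.0
```

```bash
python3 - <<'E'
from h import *
plan(583,169,17,-90.1)
im,d=snap("side"); Q=cloud("side",d)*1000
m=(Q[...,0]>592)&(Q[...,0]<660)&(abs(Q[...,1]-169)<25)&(Q[...,2]>110)&(Q[...,2]<170)
print(np.percentile(Q[m],[0,10,50,90,100],axis=0).round() if m.any() else "none")
E
```

```text
t 58.9 q6 1.77 turn [0.0008 0.0018 0.0003] shift after turn [  2.3  -0.9 111.6]  F [-0.7 -1.3 -0.2] op 23.6 g 35.0
[[592. 153. 136.]
 [598. 155. 137.]
 [616. 164. 139.]
 [634. 177. 140.]
 [640. 180. 142.]]
```

Request:
{"fn": "apply_moves", "kwargs": {"series": [[[1.5, -0.9, 20], [0, 0, 0]], [[0, 0, 25], [0, 0, 0]], [[0, 0, 25], [0, 0, 0]], [[0, 0, 20], [0, 0, 0]], [[0, 0, 13], [0, 0, 0]], [[0, 0, 7], [0, 0, 0]], [[0, 0, 2], [0, 0, 0]], [[0, 0, 0], [0, 0, 0]], [[0, 0, 0], [0, 0, 0]]]}}

```text
t: 59.67
tool_pos: [0.5835, 0.1697, 0.2049]
orientation: [-3.141, 0.002, -0.003]
force: [0.4, 0.6, 0.1]
opening: 0.0236
gripper_force: 35.0
```

Request:
{"fn": "apply_moves", "kwargs": {"series": [[[0, 0, 0], [0, 0, 0]], [[0, 0, 0], [0, 0, 0]], [[0, 0, 0], [0, 0, 0]], [[0, 0, -10], [0, 0, 0]], [[0, 0, -20], [0, 0, 0]], [[0, 0, -30], [0, 0, 0]], [[0, 0, -30], [0, 0, 0]], [[0, 0, -30], [0, 0, 0]], [[0, 0, -30], [0, 0, 0]]], "claw": 0.36}}

```text
t: 60.42
tool_pos: [0.5826, 0.1698, 0.356]
orientation: [-3.141, 0.002, -0.001]
force: [1.4, 0.6, -0.2]
opening: 0.0331
gripper_force: 0.0
```

Request:
{"fn": "apply_moves", "kwargs": {"series": [[[-30, 0, 0], [0, 0, -0.12]], [[-30, 0, 0], [0, 0, -0.12]], [[-30, 0, 0], [0, 0, -0.12]], [[-30, 10, 0], [0, 0, -0.12]], [[-10, 30, 0], [0, 0, -0.12]], [[0, 30, 0], [0, 0, -0.12]], [[0, 30, 0], [0, 0, 0]], [[0, 30, 0], [0, 0, 0]], [[0, 0, 0], [0, 0, 0]]]}}

```text
t: 61.17
tool_pos: [0.5326, 0.0349, 0.3548]
orientation: [2.941, 1.098, 0.003]
force: [1.0, 1.2, 0.3]
opening: 0.034
gripper_force: 0.0
```

```bash
cat > lid.py <<'E'
from h import *
im,d=snap("top"); Q=cloud("top",d)*1000
import sys
x,y=float(sys.argv[1]),float(sys.argv[2])
L=(np.hypot(Q[...,0]-x,Q[...,1]-y)<110)&(Q[...,0]<560)
q=Q[L&(Q[...,2]>43)&(Q[...,2]<62)]; print("bar",cv2.minAreaRect(q[:,:2].astype(np.float32)),np.median(q[:,2]),len(q))
q=Q[L&(Q[...,2]>20)&(Q[...,2]<36)]; print("cap",cv2.minEnclosingCircle(q[:,:2].astype(np.float32)),np.median(q[:,2]),len(q))
m=np.hypot(Q[...,0]-601,Q[...,1]-169)<46; print("pot z",np.percentile(Q[...,2][m],[5,50,95,100]).round(1))
info(0); plan(0,0,0,0)
cv2.imwrite("pics/open.png",cv2.resize(im[160:280,140:300],(800,600)))
E
python3 lid.py 470 330
```

```text
bar ((471.27911376953125, 330.71380615234375), (64.1631851196289, 16.384897232055664), 40.31889343261719) 52.46760165264442 182
cap ((471.0195007324219, 330.9089660644531), 68.95984649658203) 26.876981192344715 2118
pot z [ 4.4  8.5 16.4 20.7]
t 61.3 q6 0.83 turn [ 3.000e-04 -2.000e-04 -8.552e-01] shift after turn [ -37.6 -530.9  168.1]  F [-0.2  0.   0.6] op 33.5 g 0.0
```

View pics/open.png

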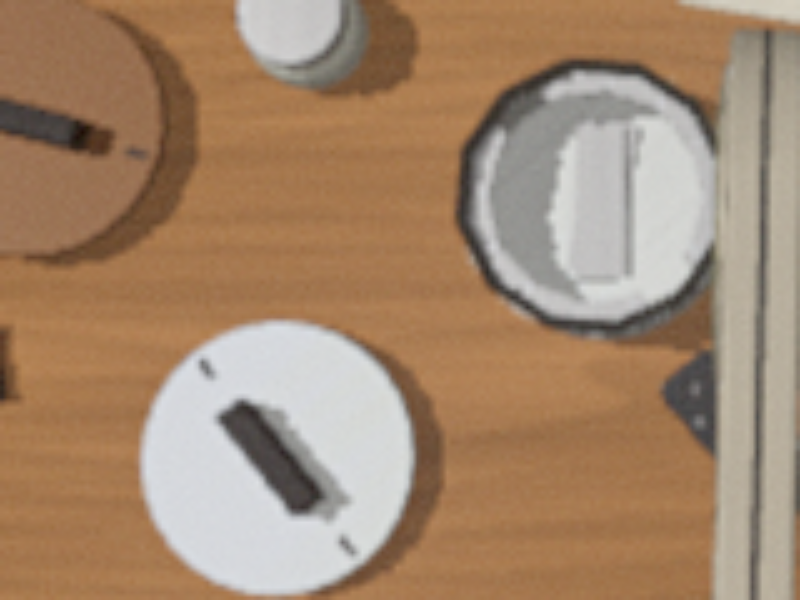

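The pot at (590,200) holds all three strips lying flat and the board is clear. The white lid is where I left it, at (278,458) in the crop, i.e. (471,331) at 40.3°. I'll regrip it with a half turn so the locking twist stays in the wrist's range.

Request:
{"fn": "apply_moves", "kwargs": {"series": [[[0, 0, 0], [0, 0, -0.12]], [[0, 0, 0], [0, 0, -0.12]], [[0, 0, 0], [0, 0, -0.12]], [[0, 0, 0], [0, 0, -0.12]], [[0, 0, 0], [0, 0, -0.12]], [[0, 0, 0], [0, 0, -0.12]], [[0, 0, 0], [0, 0, -0.12]], [[0, 0, 0], [0, 0, -0.12]], [[0, 0, 0], [0, 0, -0.12]], [[0, 0, 0], [0, 0, -0.12]], [[0, 0, 0], [0, 0, -0.12]], [[0, 0, 0], [0, 0, -0.12]]], "claw": 0.6}}

```text
t: 62.27
tool_pos: [0.5299, 0.0395, 0.354]
orientation: [-1.474, -2.774, -0.001]
force: [-0.3, 0.2, -0.0]
opening: 0.056
gripper_force: 0.0
```

Request:
{"fn": "apply_moves", "kwargs": {"series": [[[0, 0, 0], [0, 0, -0.12]], [[0, 0, 0], [0, 0, -0.12]], [[0, 0, 0], [0, 0, -0.12]], [[0, 0, 0], [0, 0, -0.12]], [[0, 0, 0], [0, 0, -0.12]], [[0, 0, 0], [0, 0, -0.12]], [[0, 0, 0], [0, 0, -0.12]], [[0, 0, 0], [0, 0, -0.12]], [[0, 0, 0], [0, 0, -0.12]], [[0, 0, 0], [0, 0, -0.12]], [[0, 0, 0], [0, 0, -0.12]], [[0, 0, 0], [0, 0, -0.12]]]}}

```text
t: 63.27
tool_pos: [0.5299, 0.0395, 0.354]
orientation: [-0.721, 3.058, 0.001]
force: [0.0, 0.5, 0.3]
opening: 0.0558
gripper_force: 0.0
```

Request:
{"fn": "apply_moves", "kwargs": {"series": [[[0, 0, 0], [0, 0, -0.12]], [[0, 0, 0], [0, 0, -0.12]], [[0, 0, 0], [0, 0, -0.01]], [[0, 0, 0], [0, 0, 0]], [[0, 0, 0], [0, 0, 0]]]}}

```text
t: 63.68
tool_pos: [0.5303, 0.0389, 0.3537]
orientation: [-1.081, 2.949, 0.0]
force: [0.0, 0.2, 0.4]
opening: 0.0556
gripper_force: 0.0
```

```bash
python3 - <<'E'
from h import *
plan(471.1,330.8,80,130.3)
E
```

```text
t 63.7 q6 -2.30 turn [-0.0001  0.0003 -0.0005] shift after turn [-143.7  260.9   87.7]  F [0.  0.2 0.4] op 55.6 g 0.0
```

Request:
{"fn": "apply_moves", "kwargs": {"series": [[[-10, 18, 0], [0, 0, 0]], [[-18, 33, 0], [0, 0, 0]], [[-18, 33, 0], [0, 0, 0]], [[-18, 33, 0], [0, 0, 0]], [[-18, 33, 0], [0, 0, 0]], [[-18, 33, 0], [0, 0, 0]], [[-18, 33, 0], [0, 0, 0]], [[-17, 31, 20], [0, 0, 0]], [[-8, 14, 30], [0, 0, 0]], [[0, 0, 25], [0, 0, 0]], [[0, 0, 12], [0, 0, 0]], [[0, 0, 0], [0, 0, 0]]]}}

```text
t: 64.68
tool_pos: [0.4684, 0.3291, 0.2626]
orientation: [1.082, -2.942, 0.002]
force: [-0.5, -0.4, 0.8]
opening: 0.0555
gripper_force: 0.0
```

```bash
python3 - <<'E'
from h import *
plan(471.1,330.8,30,130.3)
E
```

```text
t 64.7 q6 -1.75 turn [ 0.0011 -0.0067  0.0014] shift after turn [-3.1 -0.5 46.6]  F [-0.5 -0.4  0.8] op 55.5 g 0.0
```

Request:
{"fn": "apply_moves", "kwargs": {"series": [[[-2, -0.5, 20], [0, 0, 0]], [[0, 0, 16], [0, 0, 0]], [[0, 0, 9], [0, 0, 0]], [[0, 0, 1], [0, 0, 0]], [[0, 0, 0], [0, 0, 0]], [[0, 0, 0], [0, 0, 0]]]}}

```text
t: 65.18
tool_pos: [0.4726, 0.3307, 0.222]
orientation: [-1.084, 2.947, 0.001]
force: [-0.1, 0.7, -0.5]
opening: 0.056
gripper_force: 0.0
```

```bash
python3 - <<'E'
from h import *
plan(471.1,330.8,30,130.3)
E
```

```text
t 65.2 q6 -1.75 turn [-0.0003  0.0018  0.0017] shift after turn [1.1 1.1 6. ]  F [-0.1  0.7 -0.5] op 56.0 g 0.0
```

Request:
{"fn": "apply_moves", "kwargs": {"series": [[[1.1, 1, 4], [0, 0, 0.001]], [[0, 0, 1], [0, 0, 0]], [[0, 0, 0], [0, 0, 0]]]}}

```text
t: 65.43
tool_pos: [0.4703, 0.3307, 0.2156]
orientation: [-1.084, 2.948, 0.0]
force: [-0.1, -0.4, -0.3]
opening: 0.0554
gripper_force: 0.0
```

Request:
{"fn": "apply_moves", "kwargs": {"series": [[[0, 0, 0], [0, 0, 0]], [[0, 0, 0], [0, 0, 0]], [[0, 0, 0], [0, 0, 0]], [[0, 0, 0], [0, 0, 0]], [[0, 0, 0], [0, 0, 0]], [[0, 0, 0], [0, 0, 0]], [[0, 0, -10], [0, 0, 0]], [[0, 0, -20], [0, 0, 0]], [[0, 0, -25], [0, 0, 0]], [[0, 0, -25], [0, 0, 0]], [[0, 0, -20], [0, 0, 0]], [[0, 0, 0], [0, 0, 0]]], "claw": 0, "newtons": 45}}

```text
t: 66.43
tool_pos: [0.4717, 0.3315, 0.3211]
orientation: [-1.082, 2.941, 0.002]
force: [0.6, 0.3, -1.8]
opening: 0.0157
gripper_force: 45.0
```

```bash
python3 - <<'E'
from h import *
im,d=snap("top"); Q=cloud("top",d)*1000; s,p,R=st()
m=(Q[...,2]>90)&(Q[...,2]<138)&(np.hypot(Q[...,0]-p[0]*1000,Q[...,1]-p[1]*1000)<80)
print(m.sum(),np.median(Q[...,2][m]))
plan(600.6,168.4,115,131)
E
```

```text
858 128.29794015921198
t 66.5 q6 -1.75 turn [-0.0009  0.0051 -0.0106] shift after turn [   9.1 -207.7   17.4]  F [ 0.6 -0.2 -3.8] op 15.4 g 45.0
```

Request:
{"fn": "apply_moves", "kwargs": {"series": [[[0.5, -14, 0], [0, 0, -0.0106]], [[1, -28, 0], [0, 0, 0]], [[1.5, -30, 0], [0, 0, 0]], [[1.5, -30, 0], [0, 0, 0]], [[1.5, -30, 0], [0, 0, 0]], [[1.5, -30, 0], [0, 0, 0]], [[1, -26, 0], [0, 0, 0]], [[0.5, -16, 0], [0, 0, 0]], [[0, -3.5, 0], [0, 0, 0]], [[0, 0, 10], [0, 0, 0]], [[0, 0, 0], [0, 0, 0]], [[0, 0, 0], [0, 0, 0]]]}}

```text
t: 67.48
tool_pos: [0.5983, 0.1691, 0.3033]
orientation: [1.101, -2.939, -0.002]
force: [0.5, 1.1, -4.1]
opening: 0.0155
gripper_force: 45.0
```

```bash
python3 - <<'E'
from h import *
plan(600.6,168.4,85,131)
E
```

```text
t 67.5 q6 -2.09 turn [ 0.0023 -0.0029  0.0011] shift after turn [-1.3 -2.  32.3]  F [ 0.5  1.1 -4.1] op 15.5 g 45.0
```

Request:
{"fn": "apply_moves", "kwargs": {"series": [[[-1, -1.5, 12], [0, 0, 0]], [[0, 0, 12], [0, 0, 0]], [[0, 0, 6], [0, 0, 0]], [[0, 0, 0], [0, 0, 0]], [[0, 0, 0], [0, 0, 0]], [[0, 0, 0], [0, 0, 0]]]}}

```text
t: 67.98
tool_pos: [0.6015, 0.1679, 0.2762]
orientation: [-1.1, 2.942, 0.0]
force: [-2.8, 1.1, 2.9]
opening: 0.0156
gripper_force: 45.0
```

```bash
python3 - <<'E'
from h import *
plan(600.6,168.3,76.5,131)
E
```

```text
t 68.0 q6 -2.10 turn [-0.0002  0.0006  0.0003] shift after turn [ 0.4  0.9 13.7]  F [-2.8  1.1  2.9] op 15.6 g 45.0
```

```bash
python3 - <<'E'
from h import *
im,d=snap("side"); Q=cloud("side",d)*1000
r=np.hypot(Q[...,0]-601,Q[...,1]-168)
m=(r<66)&(r>25)&(Q[...,2]<100)&(Q[...,2]>65)
print(m.sum(),np.percentile(Q[...,2][m],[10,50,90]))
A=np.c_[Q[m][:,:2]-[601,168],np.ones(m.sum())]; print("tilt",np.linalg.lstsq(A,Q[m][:,2],rcond=None)[0])
im,d=snap("top"); Q=cloud("top",d)*1000
m=(Q[...,2]>70)&(Q[...,2]<95)&(np.hypot(Q[...,0]-601,Q[...,1]-168)<75)
print(np.median(Q[...,2][m]),m.sum())
q=Q[m&(Q[...,2]<92)][:,:2].astype(np.float32); print(cv2.minEnclosingCircle(q))
plan(600.6,168.3,76.5,131)
cv2.imwrite("pics/ins.png",cv2.resize(im[150:250,200:320],(720,600)))
E
```

```text
809 [81.28863561 83.95512882 86.02014977]
tilt [2.72910278e-02 3.98507804e-02 8.43490422e+01]
83.18385895487634 658
((602.9679565429688, 170.215576171875), 68.33195495605469)
t 68.1 q6 -2.10 turn [-0.0002  0.0007  0.0002] shift after turn [ 0.3  0.9 13.8]  F [-1.4  0.5  2.2] op 15.2 g 45.0
```

View pics/ins.png

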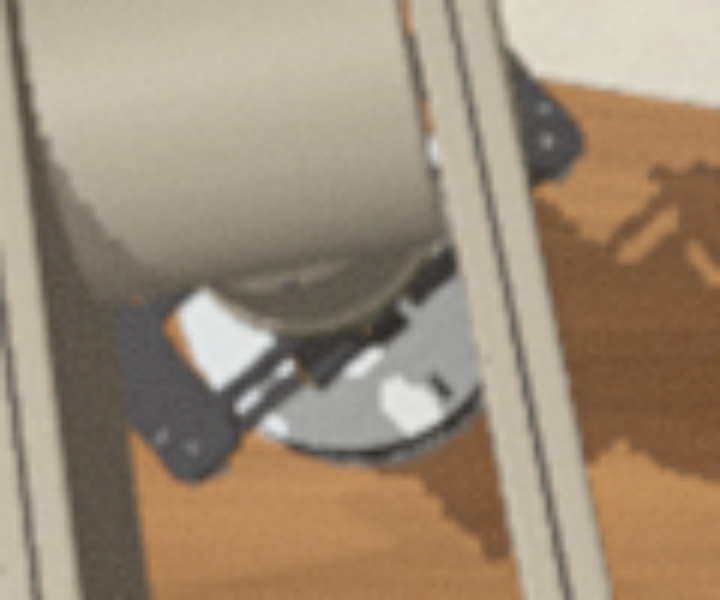

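The lid sits ~2.8° tilted in the grip: it slipped slightly at lift-off, and the cap is now ~7 mm below the fingertips. I'll ease it into the slots, release so it settles flat, and regrip.

Request:
{"fn": "apply_moves", "kwargs": {"series": [[[0.3, 0.9, 0], [0, 0, 0]], [[0, 0, 1], [0, 0, 0]], [[0, 0, 1], [0, 0, 0]], [[0, 0, 0], [0, 0, 0]], [[0, 0, 0], [0, 0, 0]]]}}

```text
t: 68.5
tool_pos: [0.6007, 0.1679, 0.2742]
orientation: [-1.1, 2.942, -0.001]
force: [-3.6, -2.9, 6.9]
opening: 0.0152
gripper_force: 45.0
```

Request:
{"fn": "apply_moves", "kwargs": {"series": [[[0, 0, 1], [0, 0, 0]], [[0, 0, 1], [0, 0, 0]], [[0, 0, 0], [0, 0, 0]], [[0, 0, 0], [0, 0, 0]]]}}

```text
t: 68.83
tool_pos: [0.6003, 0.1676, 0.2722]
orientation: [1.099, -2.942, 0.001]
force: [-6.9, -3.4, 10.5]
opening: 0.0159
gripper_force: 45.0
```

Request:
{"fn": "apply_moves", "kwargs": {"series": [[[0, 0, -2], [0, 0, 0]], [[0, 0, 0], [0, 0, 0]], [[0, 0, 0], [0, 0, 0]], [[0, 0, 0], [0, 0, 0]]], "claw": 0.4}}

```text
t: 69.17
tool_pos: [0.6004, 0.1681, 0.273]
orientation: [1.1, -2.942, -0.0]
force: [0.8, -0.4, 0.5]
opening: 0.0355
gripper_force: 0.0
```

Request:
{"fn": "apply_moves", "kwargs": {"series": [[[0, 0, 0], [0, 0, 0]], [[0, 0, -15], [0, 0, 0]], [[0, 0, -30], [0, 0, 0]], [[0, 0, -30], [0, 0, 0]], [[0, -30, 0], [0, 0, 0]], [[0, -40, 0], [0, 0, 0]], [[0, -40, 0], [0, 0, 0]], [[0, -40, 0], [0, 0, 0]], [[0, -40, 0], [0, 0, 0]], [[0, 0, 0], [0, 0, 0]]]}}

```text
t: 70.0
tool_pos: [0.7278, 0.0183, 0.346]
orientation: [1.092, -2.944, 0.003]
force: [-0.2, 0.7, -1.4]
opening: 0.0372
gripper_force: 0.0
```

```bash
cat > onpot.py <<'E'
from h import *
Z=[];
for k in range(3):
    im,d=snap("top"); Z.append(d)
Q=cloud("top",np.median(Z,0).astype(np.float32))*1000
r=np.hypot(Q[...,0]-601,Q[...,1]-169)
b=(r<60)&(Q[...,2]>86)&(Q[...,2]<115); q=Q[b]; print("bar",cv2.minAreaRect(q[:,:2].astype(np.float32)),np.median(q[:,2]),len(q))
m=(r<80)&(Q[...,2]<86)&(Q[...,2]>66)&(im.min(2)>90)
q=Q[m]; print("cap",cv2.minEnclosingCircle(q[:,:2].astype(np.float32)),np.median(q[:,2]),m.sum())
A=np.c_[q[:,:2]-[601,169],np.ones(len(q))]; print("tilt",np.linalg.lstsq(A,q[:,2],rcond=None)[0])
plan(600.6,168.4,100,131)
cv2.imwrite("onpot.png",cv2.resize(im[150:250,200:320],(720,600)))
E
python3 onpot.py
```

```text
bar ((619.82958984375, 182.24000549316406), (86.9227066040039, 84.17395782470703), 82.42134857177734) 101.75563869158043 360
cap ((601.883544921875, 169.43699645996094), 68.89249420166016) 80.4023662589351 1976
tilt [8.30525862e-02 6.65796075e-02 8.10705485e+01]
t 70.2 q6 -2.32 turn [ 0.0013 -0.0008 -0.0011] shift after turn [ -0.5 190.5  61.4]  F [-0.4 -0.1 -0.5] op 36.9 g 0.0
```

The lid rests ~6° tilted, with its +x+y lug caught on the ring: the base centre is ~4 mm too far along the 41° direction. I'll nudge its high rim back with shut fingers so it drops in.

```bash
python3 -c "
from h import *
plan(668.5,228,120,131);plan(668.5,228,78,131)"
```

```text
t 70.2 q6 -2.32 turn [ 0.0013 -0.0008 -0.0011] shift after turn [-90.8 190.9  41.4]  F [-0.4 -0.1 -0.5] op 36.9 g 0.0
t 70.2 q6 -2.32 turn [ 0.0013 -0.0008 -0.0011] shift after turn [-90.8 190.9  83.4]  F [-0.4 -0.1 -0.5] op 36.9 g 0.0
```

Request:
{"fn": "apply_moves", "kwargs": {"series": [[[-15, 30, 0], [0, 0, 0]], [[-16, 34, 0], [0, 0, 0]], [[-16, 34, 0], [0, 0, 0]], [[-16, 34, 0], [0, 0, 0]], [[-16, 34, 0], [0, 0, 0]], [[-11.5, 24.5, 0], [0, 0, 0]], [[0, 0, 10], [0, 0, 0]], [[0, 0, 25], [0, 0, 0]], [[0, 0, 25], [0, 0, 0]], [[0, 0, 18], [0, 0, 0]], [[0, 0, 5], [0, 0, 0]], [[0, 0, 0], [0, 0, 0]]], "claw": 0}}

```text
t: 71.15
tool_pos: [0.667, 0.2282, 0.2633]
orientation: [1.1, -2.938, -0.001]
force: [0.3, -0.8, 0.3]
opening: 0.0008
gripper_force: 0.0
```

```bash
python3 -c "
from h import *
plan(668.5,228,78,131)"
```

```text
t 71.2 q6 -2.03 turn [ 0.0018 -0.0036  0.001 ] shift after turn [-1.  -1.1 -0.7]  F [ 0.3 -0.8  0.3] op 0.8 g 0.0
```

Now r≈90 from the pot centre; pushing in toward r≈77 in small steps.

Request:
{"fn": "apply_moves", "kwargs": {"series": [[[4, -1, 0], [0, 0, 0]], [[3, 0, 0], [0, 0, 0]], [[2, 0, 0], [0, 0, 0]], [[1, 0, 0], [0, 0, 0]], [[0, 0, 0], [0, 0, 0]]]}}

```text
t: 71.57
tool_pos: [0.6621, 0.2204, 0.2671]
orientation: [-1.099, 2.94, -0.0]
force: [0.7, 0.0, 1.9]
opening: 0.0006
gripper_force: 0.7
```

Request:
{"fn": "apply_moves", "kwargs": {"series": [[[1, 0, 0], [0, 0, 0]], [[1, 0, 0], [0, 0, 0]], [[0, 0, 0], [0, 0, 0]]]}}

```text
t: 71.82
tool_pos: [0.6599, 0.219, 0.2653]
orientation: [1.1, -2.942, 0.0]
force: [-1.0, 0.1, 0.0]
opening: 0.0002
gripper_force: 0.0
```

```bash
python3 onpot.py; python3 -c "
from h import *
s,p,R=st(); print('r',np.hypot(p[0]*1000-600.4,p[1]*1000-168.9))"
```

```text
bar ((615.9432983398438, 187.2069549560547), (17.276403427124023, 7.308013439178467), 33.67195510864258) 99.69059779661026 18
cap ((601.1268920898438, 168.54945373535156), 69.07682800292969) 74.4343094730695 1548
tilt [-1.72846303e-03  1.58580522e-04  7.44253020e+01]
t 72.0 q6 -2.04 turn [ 0.0004 -0.0011 -0.0001] shift after turn [ 78.    0.7 -21.1]  F [0.3 0.8 0.4] op 0.7 g 0.0
r 77.84146968159948
```

The lid dropped in flat: cap at 74.4 (the same as its initial seated height) with zero tilt. Retracting and regripping the bar.

Request:
{"fn": "apply_moves", "kwargs": {"series": [[[-6, 0, 0], [0, 0, 0]], [[0, 0, -20], [0, 0, 0]], [[0, 0, -30], [0, 0, 0]], [[0, 0, -10], [0, 0, 0]], [[24, 0, 0], [0, 0, 0]], [[30, 0, 0], [0, 0, 0]], [[25, 1, 0], [0, 0, 0]], [[4, 0, 0], [0, 0, 0]], [[0, 0, 0], [0, 0, 0]], [[0, 0, 0], [0, 0, 0]]], "claw": 0.5}}

```text
t: 72.8
tool_pos: [0.6019, 0.1697, 0.3258]
orientation: [-1.099, 2.942, 0.0]
force: [0.7, -1.0, -0.2]
opening: 0.0465
gripper_force: 0.0
```

```bash
python3 - <<'E'
from h import *
plan(600.5,168.5,77,131)
E
```

```text
t 72.8 q6 -2.09 turn [-0.0004  0.0012 -0.0003] shift after turn [ 1.8 -0.  62.8]  F [ 0.7 -1.  -0.2] op 46.5 g 0.0
```

Request:
{"fn": "apply_moves", "kwargs": {"series": [[[1.5, 0, 20], [0, 0, 0]], [[0, 0, 20], [0, 0, 0]], [[0, 0, 14], [0, 0, 0]], [[0, 0, 7], [0, 0, 0]], [[0, 0, 1], [0, 0, 0]], [[0, 0, 0], [0, 0, 0]], [[0, 0, 0], [0, 0, 0]]]}}

```text
t: 73.38
tool_pos: [0.6008, 0.1688, 0.2645]
orientation: [-1.1, 2.941, -0.0]
force: [0.1, 0.3, 0.6]
opening: 0.0463
gripper_force: 0.0
```

Request:
{"fn": "apply_moves", "kwargs": {"series": [[[0, 0, 0], [0, 0, 0]], [[0, 0, 0], [0, 0, 0]], [[0, 0, 0], [0, 0, 0]], [[0, 0, 0], [0, 0, 0]], [[0, 0, 0], [0, 0, 0]], [[0, 0, 0], [0, 0, 0]], [[0, 0, 0], [0, 0, 0]], [[0, 0, 0], [0, 0, 0]]], "claw": 0, "newtons": 55}}

```text
t: 74.05
tool_pos: [0.6003, 0.1684, 0.2637]
orientation: [-1.1, 2.942, -0.0]
force: [0.4, -0.2, 2.0]
opening: 0.0155
gripper_force: 55.0
```

Request:
{"fn": "apply_moves", "kwargs": {"series": [[[0, 0, 2], [0, 0, 0]], [[0, 0, 2], [0, 0, 0]], [[0, 0, 2], [0, 0, 0]], [[0, 0, 1], [0, 0, 0]], [[0, 0, 0], [0, 0, 0]], [[0, 0, 0], [0, 0, 0]]]}}

```text
t: 74.55
tool_pos: [0.6004, 0.1684, 0.2567]
orientation: [-1.1, 2.942, -0.0]
force: [-0.4, -0.9, 4.2]
opening: 0.0158
gripper_force: 55.0
```

Request:
{"fn": "apply_moves", "kwargs": {"series": [[[0, 0, 0.4], [0, 0, 0]], [[0, 0, 0], [0, 0, 0.08]], [[0, 0, 0], [0, 0, 0.08]], [[0, 0, 0], [0, 0, 0.08]], [[0, 0, 0], [0, 0, 0.08]], [[0, 0, 0], [0, 0, 0.08]], [[0, 0, 0], [0, 0, 0]]]}}

```text
t: 75.13
tool_pos: [0.6003, 0.1688, 0.2563]
orientation: [-0.488, 3.103, 0.001]
force: [-0.9, -0.1, 4.3]
opening: 0.0154
gripper_force: 55.0
```

```bash
python3 - <<'E'
from h import *
plan(600.4,168.4,70.7,41); print(st()[0]["wrist_torque"].round(2))
E
```

```text
t 75.1 q6 -1.69 turn [6.0000e-04 4.0000e-04 1.1675e+00] shift after turn [-0.4 -0.2 -0.4]  F [-0.9 -0.1  4.3] op 15.4 g 55.0
[ 0.02 -0.02  0.03]
```

The lid turns freely (23° so far, no torque). Continuing to the stop.

Request:
{"fn": "apply_moves", "kwargs": {"series": [[[0, 0, 0], [0, 0, 0.1]], [[0, 0, 0], [0, 0, 0.1]], [[0, 0, 0], [0, 0, 0.1]], [[0, 0, 0], [0, 0, 0.1]], [[0, 0, 0], [0, 0, 0.1]], [[0, 0, 0], [0, 0, 0.1]], [[0, 0, 0], [0, 0, 0.1]], [[0, 0, 0], [0, 0, 0.1]], [[0, 0, 0], [0, 0, 0.1]], [[0, 0, 0], [0, 0, 0.1]], [[0, 0, 0], [0, 0, 0.1]], [[0, 0, 0], [0, 0, 0]]]}}

```text
t: 76.13
tool_pos: [0.6003, 0.1687, 0.2562]
orientation: [1.203, 2.902, 0.001]
force: [-0.3, 0.1, 5.3]
opening: 0.0157
gripper_force: 55.0
```

Request:
{"fn": "apply_moves", "kwargs": {"series": [[[0, 0, 0], [0, 0, 0.04]], [[0, 0, 0], [0, 0, 0.03]], [[0, 0, 0], [0, 0, 0]], [[0, 0, 0], [0, 0, 0]]]}}

```text
t: 76.47
tool_pos: [0.6003, 0.1686, 0.2562]
orientation: [1.295, 2.862, 0.001]
force: [-0.3, 1.5, 4.4]
opening: 0.0159
gripper_force: 55.0
```

```bash
python3 - <<'E'
from h import *
plan(600.4,168.4,70.7,41); print(st()[0]["wrist_torque"].round(2))
E
```

```text
t 76.5 q6 -0.53 turn [ 0.0004 -0.      0.0053] shift after turn [-0.2 -0.  -0.5]  F [-0.3  1.5  4.4] op 15.9 g 55.0
[0.05 0.01 0.24]
```

Request:
{"fn": "apply_moves", "kwargs": {"series": [[[0, 0, 0], [0, 0, 0.03]], [[0, 0, 0], [0, 0, 0.02]], [[0, 0, 0], [0, 0, 0]], [[0, 0, 0], [0, 0, 0]]]}}

```text
t: 76.8
tool_pos: [0.6009, 0.169, 0.2563]
orientation: [1.367, 2.827, 0.003]
force: [6.6, 2.7, 1.2]
opening: 0.0156
gripper_force: 55.5
```

```bash
python3 - <<'E'
from h import *
plan(600.4,168.4,70.7,41); print(st()[0]["wrist_torque"].round(2))
E
```

```text
t 76.8 q6 -0.48 turn [ 0.0027  0.0008 -0.0455] shift after turn [-0.1 -0.7 -0.4]  F [6.6 2.7 1.2] op 15.6 g 55.5
[ 0.5  -0.86  0.71]
```

That's the end stop. Easing back the twist, rising 4 mm until the lugs meet the ledge, then a gentle pull to test the lock.

Request:
{"fn": "apply_moves", "kwargs": {"series": [[[0, 0, 0], [0, 0, -0.035]], [[0, 0, -1.5], [0, 0, 0]], [[0, 0, -1.5], [0, 0, 0]], [[0, 0, -1], [0, 0, 0]], [[0, 0, 0], [0, 0, 0]], [[0, 0, 0], [0, 0, 0]]]}}

```text
t: 77.3
tool_pos: [0.6006, 0.1688, 0.2598]
orientation: [1.321, 2.849, 0.002]
force: [7.0, 3.6, -2.1]
opening: 0.0158
gripper_force: 55.0
```

Request:
{"fn": "apply_moves", "kwargs": {"series": [[[0, 0, -1], [0, 0, 0]], [[0, 0, 0], [0, 0, 0]], [[0, 0, 0], [0, 0, 0]]]}}

```text
t: 77.55
tool_pos: [0.6006, 0.1688, 0.2598]
orientation: [1.321, 2.85, 0.002]
force: [10.1, 4.6, -8.4]
opening: 0.0156
gripper_force: 55.0
```

It stops at the ledge and pulls −8 N without moving, so it's locked. Relaxing, releasing and checking.

Request:
{"fn": "apply_moves", "kwargs": {"series": [[[0, 0, 1], [0, 0, 0]], [[0, 0, 0], [0, 0, 0]], [[0, 0, 0], [0, 0, 0]]]}}

```text
t: 77.8
tool_pos: [0.6006, 0.1688, 0.2598]
orientation: [1.321, 2.85, 0.002]
force: [6.2, 3.7, -1.5]
opening: 0.0157
gripper_force: 55.0
```

Request:
{"fn": "apply_moves", "kwargs": {"series": [[[0, 0, 0], [0, 0, 0]], [[0, 0, 0], [0, 0, 0]], [[0, 0, 0], [0, 0, 0]], [[0, 0, -15], [0, 0, 0]], [[0, 0, -30], [0, 0, 0]], [[0, 0, -30], [0, 0, 0]], [[0, 0, -30], [0, 0, 0]], [[0, -38, 0], [0, 0, 0]], [[0, -38, 0], [0, 0, 0]], [[0, -38, 0], [0, 0, 0]], [[0, -38, 0], [0, 0, 0]], [[0, 0, 0], [0, 0, 0]]], "claw": 0.5}}

```text
t: 78.8
tool_pos: [0.4793, 0.0676, 0.3627]
orientation: [-1.323, -2.844, 0.007]
force: [-0.7, -1.0, -0.5]
opening: 0.0462
gripper_force: 0.0
```

```bash
python3 - <<'E'
from h import *
im,d=snap("side"); Q=cloud("side",d)*1000
r=np.hypot(Q[...,0]-600,Q[...,1]-168)
m=(r<62)&(Q[...,2]<85)&(Q[...,2]>55); print("side cap",np.median(Q[...,2][m]))
A=np.c_[Q[m][:,:2]-[601,169],np.ones(m.sum())]; print("tilt",np.linalg.lstsq(A,Q[m][:,2],rcond=None)[0])
b=(r<45)&(Q[...,2]>85)&(Q[...,2]<105); print(cv2.minAreaRect(Q[b][:,:2].astype(np.float32)))
E
python3 onpot.py
```

```text
side cap 70.85236441007342
tilt [1.37507730e-03 2.37603082e-03 7.16745074e+01]
((600.5712890625, 166.5421600341797), (17.7556209564209, 65.37981414794922), 39.80116653442383)
bar ((600.41943359375, 167.90097045898438), (16.21967887878418, 62.92367935180664), 40.78322219848633) 95.82467701113806 185
cap ((601.0901489257812, 167.98667907714844), 68.77914428710938) 70.016335500934 1645
tilt [-3.15445741e-03 -2.67851365e-03  7.01624865e+01]
t 79.0 q6 -0.66 turn [ 4.0000e-04  1.1000e-03 -1.5851e+00] shift after turn [-151.8   -2.3   79.4]  F [-0.5  0.1  0.6] op 46.3 g 0.0
```

The cap is level at ~69 mm (the locked height), with the bar exactly 90° from the slots. Handing in.

```bash
python3 -c "
from plant import robot
print(robot.close_job())"
```

```text
the job is handed in; nothing more can be done
None
```

The three strips from the breadboard are in the pot and the lid is locked back on (end stop felt, lift test held), but the lid was already unlocked in its slots at the start, so nothing needed unlocking; job handed in at about 79 s, no score returned.

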